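# Turn the contrast tile black side up on to the imaging deck

## Task

The contrast tile lies white side up on the bench and is too broad to pick up. Slide it up against the front face of the low imaging deck, raise its near edge so that it stands up on its far edge there and tips over on to the deck black side up, then slide it fully home and square against the deck's back stop and let go. The tile is brittle, so never press hard on it (25 N at most), and leave everything else on the bench where it is.

Things in the scene. Friction and masses are not known exactly. Their poses are not given: they have to be found in the camera images.
- deck: The imaging deck: a low rigid fixed grey block with a green mat on top, 190 mm wide (its y), 20 mm high; its upright front face, towards the robot, is the wall to push against. Origin: on the bench at the foot of the front face, half-way along it; x points into the deck, square to the front face and away from the robot, y along the face to the left, z up.
- deck_edge (a point): Middle of the deck's front top edge, 20 mm above the bench, straight over the deck's origin; axes as the deck's. The flat top runs from here 107 mm along x to the back stop.
- stop_face (a point): Middle of the foot of the back stop's front face, on the deck's top, 107 mm behind the front edge; axes as the deck's. The stop is a rigid fixed aluminium bar, 24 mm high above the top, 14 mm thick, as wide as the deck.
- tile_mid (a point): Centre, half-way through its 14 mm thickness, of the contrast tile, loose, rigid, 125 to 255 g: an off-white plate 92 mm (its x) by 110 mm (its y) by 6 mm, z pointing out of its white face, on a black pad of 80 by 98 by 8 mm glued centrally below, so the white rim juts out 6 mm all round, 8 mm above the bench. Starts flat, white up, before the deck, x within 7 degrees of the deck's x.
- tile_white (a point): Middle of the tile's white face; axes as tile_mid. The far edge starts 14 to 40 mm short of the deck. Brittle: at most 25 N from the robot. 3 to 10 N on the near rim slide it and, with the far rim butting on the deck's front face, let a fingertip lower than the rim's underside lift it by friction; the far end stays down. Past upright it falls on the deck, black up, overhanging the front.
- dish: Bystander: leave it where it stands. Origin: centre of its underside. It is a closed clear petri dish with a pink filling, 62 mm across, 15 mm high, on the bench just left of the deck.
- vial: Bystander: leave it where it stands. Origin: centre of its underside. It is a small amber glass jar with a blue cap, 32 mm across, 55 mm high, on the bench to the right of the tile.
- beaker: Bystander: leave it where it stands. Origin: centre of its underside. It is a clear open beaker, 66 mm across, 80 mm high, at the left.
- marker: Bystander: leave it where it lies. It is a blue marker pen, 14 mm thick, 120 mm long, lying at the right.
Mind the look-alikes: they are no part of the job. Leave any blue look-alike of the part that bears tile_mid alone. Of the things that look like the deck, take the one that is farthest from the robot's base at the start.

How it is judged:
On the way, in this order (a step that is already met when the one before it is completed fails the run):
1. the tile stands on its far edge against the front face of the deck (leaning within about 30 degrees of upright, its lower edge on the bench) (angle between tile_mid's own z axis and vertical between 1.05 and 2.1 rad and height (world z) of tile_mid below 0.064 m and x of tile_mid in the frame of deck between -0.045 and 0.03 m), for 0.1 s.
2. the tile lies flat on the deck, black face up (angle between tile_mid's own z axis and vertical above 3.04 rad and z of tile_mid in the frame of deck between 0.023 and 0.031 m and y of tile_mid in the frame of deck between -0.042 and 0.042 m), for 0.2 s.
At the end, for the whole second after the job is handed in: The tile lies still and flat on top of the deck, black face up, wholly on it (centre within 42 mm of the deck's middle line), home against the back stop within 3 mm and square to it within 0.06 rad, and the robot has let go (all of step 2 and x of tile_mid in the frame of deck above 0.058 m and angle between the x axis of tile_mid and the x axis of deck, either way round below 0.06 rad and linear speed of tile below 0.01 m/s); the robot touches nothing.
It fails at once if the robot presses on the tile with more than 25 N (contact force between any of the fingers, the arm and tile above 25 N).
It fails at once if a bystander is moved by more than 20 mm (distance of any of dish, vial, beaker, marker from where it was at the start of the episode above 0.02 m).
It also fails if it takes over 70 s, if anything falls off the work surface, if the arm or the gripper's body presses on something with over 40 N, if the wrist force passes 120 N, or if a joint passes its speed limit or range.

## Robot

A 7-joint arm with a two-finger parallel gripper is mounted at the origin on the work surface. World frame = base frame: x ahead of the robot, y to its left, z up, the work surface at z = 0. Lengths are in m, angles in rad, forces in N, time in s.
With the tool pointing down it reaches from about 0.425 to 0.875 m from the base axis. Payload 4.7 kg.
Tool frame: the origin (TCP) lies midway between the tips of the shut fingers; the grasp point (between the pads) lies 19 mm behind it; x points along the fingers, z is the direction in which the jaws open and shut, and the axes are right-handed (so a half turn about x gives the same grasp; the last joint's range is limited). The gripper opens to 87 mm and grips with 3 to 60 N. Pads are 19 mm wide; open, the fingers measure 117 mm over their backs; the gripper's body (75 mm by 190 mm) begins 51 mm behind the grasp point.
Start: joints at [1.158, 0.321, -0.07, 1.45, 0.023, 1.371, -0.057], TCP at [0.269, -0.592, 0.223] pointing down, gripper open.
Joint ranges: [-2.86, 2.86], [-0.3, 2.09], [-1.38, 1.24], [0.06, 2.45], [-1.56, 4.7], [0.09, 2.05], [-2.69, 2.69]. Speed limits (rad/s): [2.57, 2.57, 3.14, 3.14, 3.14, 3.14, 3.14].

## Interface

Orientations are given as a rotation vector (axis times angle).
In Python, from bench import ctrl gives the robot as it stands.
- The arm moves only by the shell command python3 -m pendant 'ROWS' [OPENING] [FORCE]. ROWS is JSON, a list of rows, each an object with "travel": the shift along the tool's x, y, z in m, a list of three; "twist": the turn about the tool's x in rad. In form: [{"travel": [x, y, z], "twist": twist}, ...]. A call has 1 to 10 rows; each row is the pose to reach, as a shift and turn from the pose measured when the call began, along the tool's axes at that moment; what a row does not reach only later rows make up. A row lasts 1/8 s, in which the tool goes at most 62.5 mm and 10.7 degrees, less where a joint would pass 70% of its speed; a pose out of reach is approached as far as the arm can. A call with a gripper value outside its range is refused whole. OPENING is the opening, from -1 (shut) to 1 (fully open), so that 0 is half open, set as the call begins (- or left out, the last holds). The fingers move at their own pace and stop on an object; FORCE is the grip in N (left out, the last holds). Time passes only in rows, so rows that repeat a pose let the fingers close. It gives the time, the measured TCP pose, the force and the opening at its end, in the units of the state.
- ctrl.get_state(): the state, without advancing time (a new reading comes with each control period).
- ctrl.get_image(name): name is "scene" or "side" or "wrist"; returns the picture (384x512x3 uint8, red, green, blue); there is no depth.
- ctrl.camera_model(name): a dict with "K" (3x3 intrinsics, pixels), "rvec" (rotation vector, rad) and "tvec" (3), from world to camera coordinates, as OpenCV has them; the wrist camera has in their place "T_tool_cam" (4x4, takes a point from camera to tool coordinates, whose origin is the TCP and whose axes are the tool frame's). Camera axes: x right, y down, z forward; pixel columns grow to the right and rows downward; lengths in m; the calibration is good to about 2 mm. A picture is of the moment at which its call begins: read the wrist's pose just before it. camera_model takes no time and is no camera call.
- ctrl.close_job(): hands the job in, once; it reports no verdict.
The state is a dict: "time": time; "joint_positions": joint angles; "qd": joint speeds; "joint_torque": joint torques, N m; "position": TCP position; "tool_rot": TCP orientation; "ft_force": force on the tool from outside, world axes, zero at the start; "torque": the same for the moment, N m; "grip_width": opening from 0.0 (shut) to 1.0 (fully open).
Only numpy, scipy, OpenCV 4.12 (cv2) and the standard library are available. Lean on these libraries where they do the work, as an engineer would, in place of code of your own. Each camera call takes 0.05 s, during which the arm holds its last target.

## Working session

There is one attempt and no reset: what is moved stays moved. The work goes in short steps, Python scripts to look and compute and a shell command to move; the robot and the scene stay as the last step left them, time stands still between calls to the robot, and variables do not carry over. Pictures are saved under pics/ and viewed, and the job is handed in when it is done.

```bash
ls; mkdir -p pics; python3 - <<'E'
from bench import ctrl
import cv2
s=ctrl.get_state()
for k in s: print(k,s[k])
for n in ["scene","side","wrist"]:
    im=ctrl.get_image(n); cv2.imwrite(f"pics/{n}0.png",im[:,:,::-1]); print(n,ctrl.camera_model(n))
E
```

```text
pics
time 0.0
joint_positions [ 1.15810644  0.32182416 -0.0700953   1.45168158  0.02259214  1.37076973
 -0.05689745]
qd [ 0.00074367 -0.00116216 -0.00135059  0.00170123 -0.00078445  0.00067575
  0.00144698]
joint_torque [-4.53743496e-04 -4.91296935e+01 -4.04207027e-01 -3.12531638e+01
 -6.40304340e-02  4.37263492e-02  1.90264918e-04]
position [ 0.26880443 -0.59121208  0.22145752]
tool_rot [ 0.89030438  1.38308743 -0.88873907]
ft_force [ 0.09372303 -0.03593398 -0.14079806]
torque [-0.01841705  0.03746174 -0.0079452 ]
grip_width 0.998920148195245
scene {'K': array([[475.93355314,   0.        , 249.74123042],
       [  0.        , 475.93355314, 187.90541347],
       [  0.        ,   0.        ,   1.        ]]), 'rvec': array([ 1.82113222,  1.49333414, -0.70796268]), 'tvec': array([-0.0877795 , -0.26982438,  1.80846018])}
side {'K': array([[394.25733594,   0.        , 252.32241393],
       [  0.        , 394.25733594, 190.28353199],
       [  0.        ,   0.        ,   1.        ]]), 'rvec': array([ 0.88445071, -2.3692251 ,  1.28050899]), 'tvec': array([0.3615876 , 0.2320742 , 0.90933084])}
wrist {'K': array([[288.28584874,   0.        , 256.73910922],
       [  0.        , 288.28584874, 192.39868506],
       [  0.        ,   0.        ,   1.        ]]), 'T_tool_cam': array([[-1.44450717e-03, -2.57399125e-01,  9.66304095e-01,
        -1.62430702e-01],
       [ 5.07437689e-04, -9.66305167e-01, -2.57398652e-01,
         6.99790684e-02],
       [ 9.99998828e-01,  1.18524920e-04,  1.52644876e-03,
         4.46337087e-04],
       [ 0.00000000e+00,  0.00000000e+00,  0.00000000e+00,
         1.00000000e+00]])}
```

View pics/scene0.png

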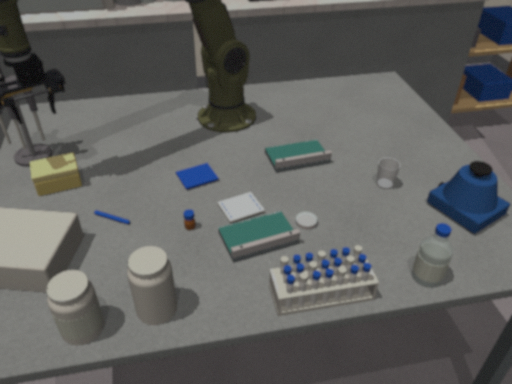

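View pics/side0.png

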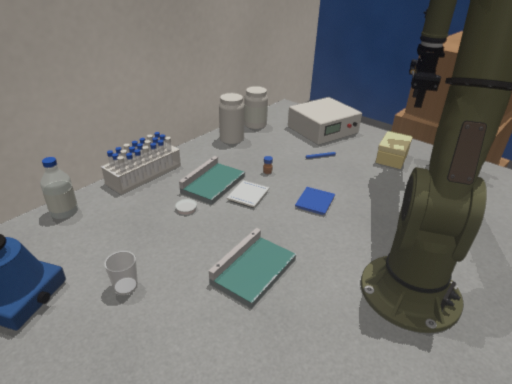

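View pics/wrist0.png

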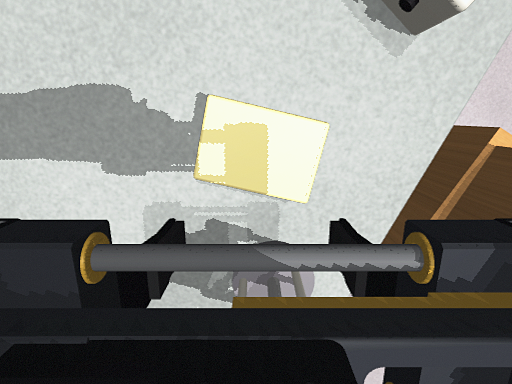

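Two decks are visible in the scene view: (258,233), in front of which the white tile (241,207) lies, and (297,155), near the robot's base. The first is farther from the base at (227,118), so it is the one meant. The blue plate at (197,176) is a look-alike of the tile. I'll confirm this with crops and measure.

```bash
cat > h.py <<'E'
import numpy as np, cv2
from bench import ctrl
from scipy.spatial.transform import Rotation as R
def pose():
    s=ctrl.get_state(); T=np.eye(4); T[:3,:3]=R.from_rotvec(s["tool_rot"]).as_matrix(); T[:3,3]=s["position"]; return T
def cam(n,T=None):
    m=ctrl.camera_model(n)
    if n=="wrist":
        Tc=(pose() if T is None else T)@m["T_tool_cam"]; return m["K"],Tc[:3,:3],Tc[:3,3]
    Rm=R.from_rotvec(m["rvec"]).as_matrix(); return m["K"],Rm.T,-Rm.T@m["tvec"]
def ray(c,uv):
    K,Rw,o=c; d=Rw@np.linalg.inv(K)@np.array([uv[0],uv[1],1.]); return o,d/np.linalg.norm(d)
def plane(c,uv,z):
    o,d=ray(c,uv); return o+d*(z-o[2])/d[2]
def tri(c1,u1,c2,u2):
    o1,d1=ray(c1,u1);o2,d2=ray(c2,u2)
    A=np.stack([d1,-d2],1); t=np.linalg.lstsq(A,o2-o1,rcond=None)[0]
    p,q=o1+d1*t[0],o2+d2*t[1]; return (p+q)/2,np.linalg.norm(p-q)
def proj(c,p):
    K,Rw,o=c; x=K@(Rw.T@(np.asarray(p)-o)); return x[:2]/x[2]
def shot(n,name):
    T=pose(); im=ctrl.get_image(n)[:,:,::-1].copy(); cv2.imwrite(f"pics/{name}.png",im); return im,cam(n,T)
def quad(mask):
    cs=cv2.findContours(mask.astype(np.uint8),cv2.RETR_EXTERNAL,cv2.CHAIN_APPROX_NONE)[0]
    c=max(cs,key=cv2.contourArea); 
    h=cv2.convexHull(c)
    for e in np.arange(.01,.15,.005):
        a=cv2.approxPolyDP(h,e*cv2.arcLength(h,True),True)
        if len(a)<=4: break
    return a[:,0].astype(float),cv2.contourArea(c)
E
python3 - <<'E'
from h import *
for n,b in (("scene",(150,130,340,265)),("side",(160,130,340,305))):
    im=cv2.imread(f"pics/{n}0.png"); x0,y0,x1,y1=b
    cv2.imwrite(f"pics/{n}0c.png",cv2.resize(im[y0:y1,x0:x1],None,fx=4,fy=4,interpolation=cv2.INTER_CUBIC)[:600])
    hsv=cv2.cvtColor(im,cv2.COLOR_BGR2HSV); g=cv2.inRange(hsv,(70,80,40),(95,255,200))
    k,l,st,ce=cv2.connectedComponentsWithStats(g)
    c=cam(n)
    for i in range(1,k):
        if st[i,4]>300:
            q,a=quad(l==i); print(n,'mat',q.tolist(),[plane(c,p,.02).round(3).tolist()[:2] for p in q])
    w=((hsv[...,1]<30)&(hsv[...,2]>170)).astype(np.uint8)
    k,l,st,ce=cv2.connectedComponentsWithStats(w)
    for i in range(1,k):
        if st[i,4]>300 and x0<ce[i][0]<x1 and y0<ce[i][1]<y1:
            q,a=quad(l==i); print(n,'white',q.tolist(),[plane(c,p,.014).round(3).tolist()[:2] for p in q])
E
```

```text
scene mat [[322.0, 148.0], [273.0, 163.0], [266.0, 149.0], [316.0, 141.0]] [[0.298, 0.279], [0.35, 0.096], [0.268, 0.091], [0.253, 0.272]]
scene mat [[291.0, 228.0], [229.0, 250.0], [220.0, 228.0], [281.0, 213.0]] [[0.655, 0.073], [0.704, -0.108], [0.618, -0.119], [0.59, 0.061]]
scene white [[259.0, 207.0], [230.0, 218.0], [220.0, 202.0], [249.0, 193.0]] [[0.546, 0.007], [0.576, -0.084], [0.502, -0.101], [0.478, -0.009]]
side mat [[240.0, 171.0], [210.0, 197.0], [185.0, 189.0], [217.0, 164.0]] [[0.623, -0.113], [0.589, 0.059], [0.676, 0.08], [0.712, -0.095]]
side mat [[291.0, 253.0], [250.0, 300.0], [216.0, 281.0], [260.0, 239.0]] [[0.267, 0.096], [0.247, 0.276], [0.341, 0.286], [0.358, 0.107]]
side white [[227.0, 196.0], [243.0, 180.0], [268.0, 187.0], [253.0, 205.0]] [[0.562, 0.015], [0.586, -0.085], [0.501, -0.107], [0.473, -0.002]]
```

```bash
ls pics
```

```text
scene0.png
scene0c.png
side0.png
side0c.png
wrist0.png
```

View pics/scene0c.png

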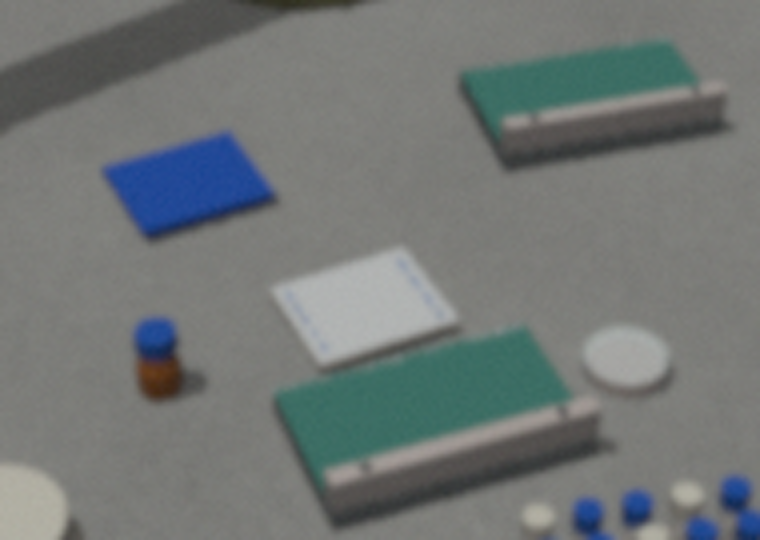

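View pics/side0c.png

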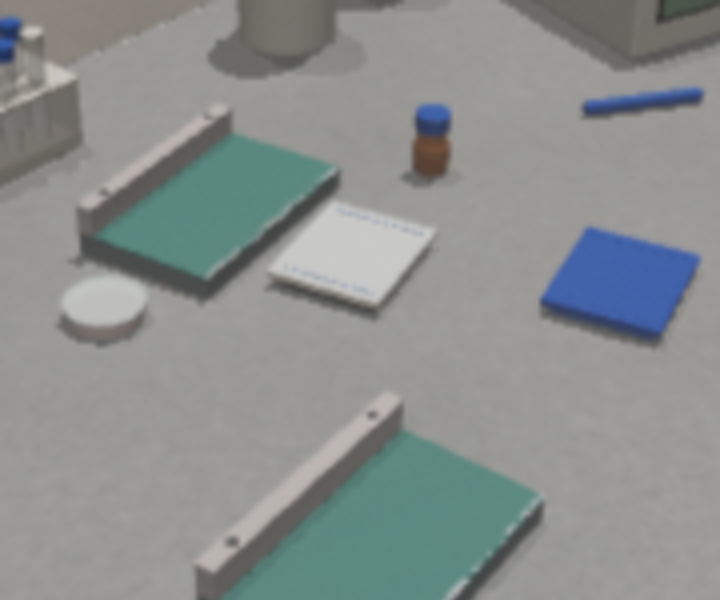

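The crops confirm it: the white tile lies 20-25 mm in front of the farther deck, at about world (0.606,-0.028), while the blue plate is the decoy. Both views agree within several mm. I'll check the tool axes and work out a survey pose.

```bash
python3 - <<'E'
from h import *
a=cam("scene");b=cam("side")
P={}
for nm,u,v in [("deckFR",(220,228),(240,171)),("deckFL",(281,213),(210,197)),("deckBR",(229,250),(217,164)),("tNR",(220,202),(268,187)),("tNL",(249,193),(253,205)),("tFR",(230,218),(243,180)),("tFL",(259,207),(227,196))]:
    p,g=tri(a,u,b,v); P[nm]=p; print(nm,p.round(4),round(g,4))
def yaw(r,l): d=(l-r); return np.degrees(np.arctan2(-d[0],d[1]))
print(yaw(P["deckFR"],P["deckFL"]),yaw(P["tNR"],P["tNL"]),yaw(P["tFR"],P["tFL"]))
for nm,u in [("dish",(306,220)),("vial",(190,226)),("beaker",(387,183)),("markerL",(130,221)),("markerR",(96,212))]: print(nm,plane(a,u,.01).round(3))
T=pose(); print(T.round(3))
for yw in (9.,10.,11.):
  y=np.radians(yw)
# desired tool: x down; y=-deckx or +deckx
  for s in (-1,1):
    ty=s*np.array([np.cos(y),np.sin(y),0]); tx=np.array([0,0,-1.]); tz=np.cross(tx,ty)
    D=np.stack([tx,ty,tz],1); rel=R.from_matrix(T[:3,:3].T@D).as_rotvec(); print(yw,s,np.degrees(rel).round(1))
t=np.array([.45,-.06,.22]); print("shift",(T[:3,:3].T@(t-T[:3,3])).round(3))
E
```

```text
deckFR [ 0.622  -0.1162  0.0212] 0.007
deckFL [0.5895 0.0603 0.0201] 0.0023
deckBR [ 0.7104 -0.1028  0.0207] 0.014
tNR [ 0.5002 -0.1031  0.0146] 0.0052
tNL [ 0.4759 -0.0074  0.0109] 0.0033
tFR [ 0.5819 -0.0832  0.0175] 0.0035
tFL [0.5566 0.0108 0.0178] 0.0142
10.463406366292226 14.283746365229765 15.012514205657473
dish [0.622 0.127 0.01 ]
vial [ 0.583 -0.198  0.01 ]
beaker [0.508 0.423 0.01 ]
markerL [ 0.53  -0.362  0.01 ]
markerR [ 0.472 -0.458  0.01 ]
[[-0.001  0.91   0.414  0.269]
 [ 0.001  0.414 -0.91  -0.591]
 [-1.    -0.    -0.001  0.222]
 [ 0.     0.     0.     1.   ]]
9.0 -1 [-1.645e+02 -0.000e+00 -1.000e-01]
9.0 1 [15.5 -0.1  0. ]
10.0 -1 [-1.655e+02 -0.000e+00 -1.000e-01]
10.0 1 [14.5 -0.1  0. ]
11.0 -1 [-1.665e+02 -0.000e+00 -1.000e-01]
11.0 1 [13.5 -0.1  0. ]
shift [ 0.002  0.385 -0.409]
```

```bash
python3 -m pendant '[{"travel":[-0.01,0.06,-0.06],"twist":0.04},{"travel":[-0.02,0.11,-0.105],"twist":0.08},{"travel":[-0.02,0.15,-0.145],"twist":0.12},{"travel":[-0.02,0.19,-0.185],"twist":0.16},{"travel":[-0.02,0.23,-0.225],"twist":0.2},{"travel":[-0.02,0.27,-0.265],"twist":0.24},{"travel":[-0.02,0.31,-0.305],"twist":0.25},{"travel":[-0.02,0.35,-0.345],"twist":0.25},{"travel":[-0.02,0.39,-0.38],"twist":0.25},{"travel":[-0.02,0.416,-0.405],"twist":0.25}]' 0 20
python3 - <<'E'
from h import *
im,c=shot("wrist","w1"); print(pose().round(4))
E
```

```text
time: 1.4
position: [0.4804, -0.0476, 0.2423]
tool_rot: [1.077, 1.29, -1.075]
ft_force: [0.5, -1.0, 0.5]
grip_width: 0.5
[[ 0.001   0.9829  0.1841  0.4817]
 [ 0.0045  0.1841 -0.9829 -0.0426]
 [-1.      0.0018 -0.0042  0.2425]
 [ 0.      0.      0.      1.    ]]
```

View pics/w1.png

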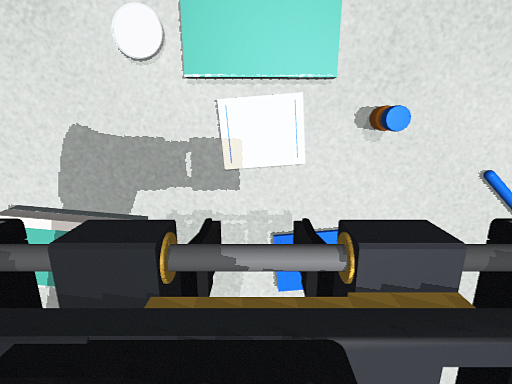

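The wrist view shows the deck front edge at row ~76 (cols 183-338), the white tile at (218-305, 94-170), dish (136,30), vial (390,118). I'll measure these.

```bash
python3 - <<'E'
from h import *
im,c=shot("wrist","w2"); print(pose().round(4)[:3,3])
hsv=cv2.cvtColor(im,cv2.COLOR_BGR2HSV)
w=((hsv[...,1]<40)&(hsv[...,2]>235)); w[:88]=0; w[200:]=0; w[:,:205]=0; w[:,320:]=0
# fill blue print/shadow: hull handles
q,a=quad(cv2.morphologyEx(w.astype(np.uint8),cv2.MORPH_OPEN,np.ones((3,3))))
print(a,q.tolist()); t=[plane(c,p,.014) for p in q]; print(np.round(t,4)[:,:2].tolist())
print("sides",[round(np.linalg.norm(t[i]-t[i-1]),4) for i in range(len(t))])
g=cv2.inRange(hsv,(70,60,40),(95,255,255)); g[110:]=0
q,a=quad(g>0); d=[plane(c,p,.02) for p in q]; print(q.tolist(),np.round(d,4)[:,:2].tolist())
cv2.imwrite("pics/w2c.png",cv2.resize(im[40:190,160:360],None,fx=4,fy=4,interpolation=cv2.INTER_NEAREST))
E
```

```text
[ 0.4808 -0.0453  0.2423]
5723.0 [[306.0, 95.0], [308.0, 165.0], [229.0, 170.0], [222.0, 101.0]]
[[0.588, -0.0873], [0.4999, -0.1107], [0.473, -0.0056], [0.5608, 0.0179]]
sides [np.float64(0.1087), np.float64(0.0912), np.float64(0.1085), np.float64(0.0908)]
[[347.0, 0.0], [341.0, 78.0], [189.0, 75.0], [185.0, 0.0]] [[0.6995, -0.1096], [0.6152, -0.1248], [0.5836, 0.0624], [0.6646, 0.0774]]
```

View pics/w2c.png

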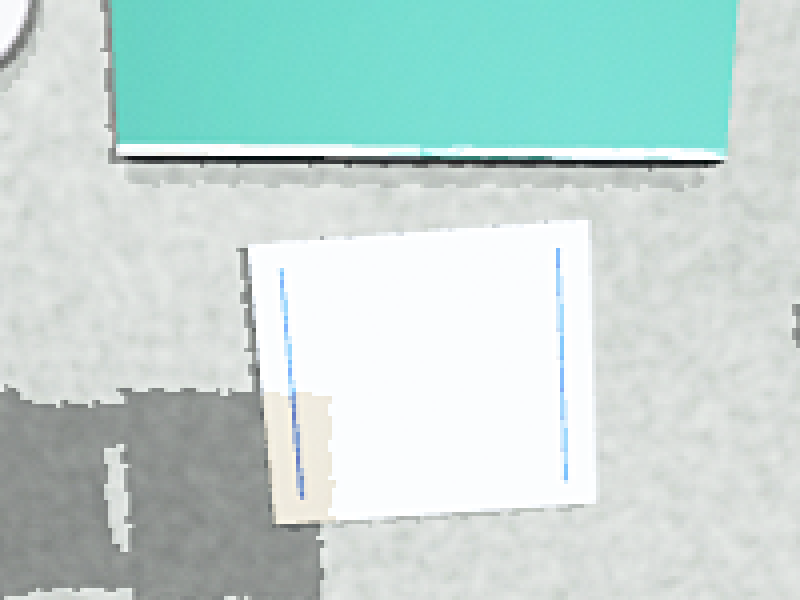

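Measurements agree: tile centre (0.530,-0.046), yaw 14.5°, sides 91 x 109 mm. The deck front edge is 190 mm long with its middle at about (0.600,-0.031), yaw ~10°, and the gap is ~24 mm. I'll descend behind the near edge.

```bash
python3 -m pendant '[{"travel":[0.04,-0.015,0.005],"twist":0.0},{"travel":[0.09,-0.026,0.009],"twist":0.0},{"travel":[0.14,-0.026,0.009],"twist":0.0},{"travel":[0.18,-0.026,0.009],"twist":0.0},{"travel":[0.21,-0.026,0.009],"twist":0.0},{"travel":[0.222,-0.026,0.009],"twist":0.0},{"travel":[0.222,-0.026,0.009],"twist":0.0}]'
python3 - <<'E'
from h import *
print(pose().round(4),ctrl.get_state()["ft_force"].round(2),ctrl.get_state()["time"])
im,c=shot("side","s3"); cv2.imwrite("pics/s3c.png",cv2.resize(im[120:270,160:360],None,fx=4,fy=4))
shot("wrist","w3")
E
```

```text
time: 2.38
position: [0.4565, -0.0586, 0.0201]
tool_rot: [1.074, 1.294, -1.071]
ft_force: [0.0, -0.2, 0.1]
grip_width: 0.499
[[-1.200e-03  9.831e-01  1.833e-01  4.565e-01]
 [ 3.400e-03  1.833e-01 -9.831e-01 -5.860e-02]
 [-1.000e+00 -5.000e-04 -3.600e-03  2.010e-02]
 [ 0.000e+00  0.000e+00  0.000e+00  1.000e+00]] [ 0.03 -0.18  0.06] 2.375
```

View pics/s3c.png

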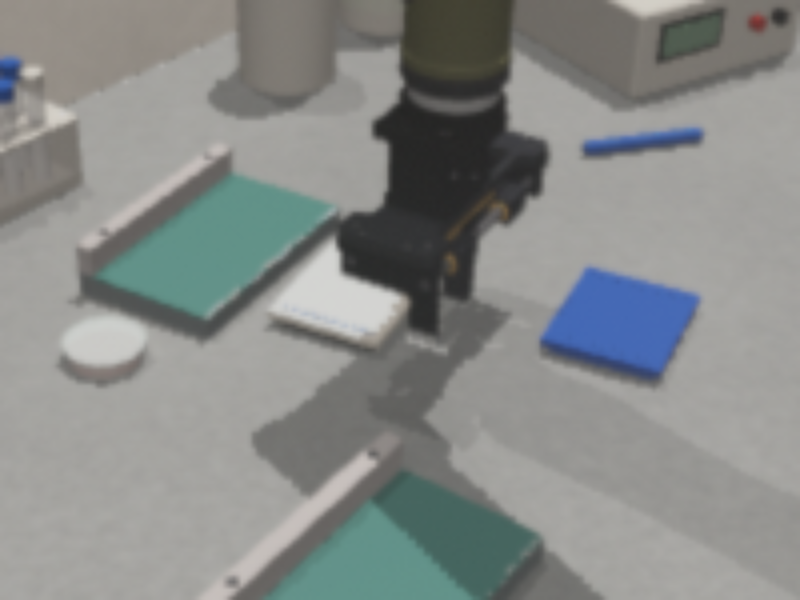

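View pics/w3.png

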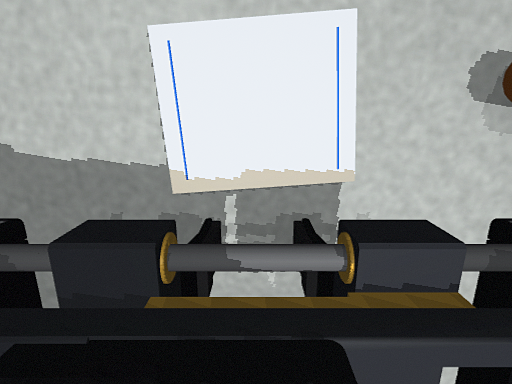

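Fingers are behind the tile, centred on it. I'll lower below the rim and slide.

```bash
python3 -m pendant '[{"travel":[0.01,0,0],"twist":0.0},{"travel":[0.0155,0.0,0],"twist":0.0},{"travel":[0.0155,0.0,0],"twist":0.0},{"travel":[0.0155,0.008,0],"twist":0.0},{"travel":[0.0155,0.014,0],"twist":0.0},{"travel":[0.0155,0.02,0],"twist":0.0},{"travel":[0.0155,0.025,0],"twist":0.0},{"travel":[0.0155,0.029,0],"twist":0.0},{"travel":[0.0155,0.032,0],"twist":0.0}]'
python3 - <<'E'
from h import *
print(pose()[:3,3].round(4),ctrl.get_state()["ft_force"].round(2),ctrl.get_state()["time"])
im,c=shot("side","s4"); cv2.imwrite("pics/s4c.png",cv2.resize(im[120:270,160:360],None,fx=4,fy=4))
shot("wrist","w4")
E
```

```text
time: 3.6
position: [0.4896, -0.0528, 0.0058]
tool_rot: [1.075, 1.291, -1.07]
ft_force: [-2.0, -0.3, 0.1]
grip_width: 0.5
[ 0.4896 -0.0528  0.0058] [-2.01 -0.33  0.07] 3.6
```

View pics/s4c.png

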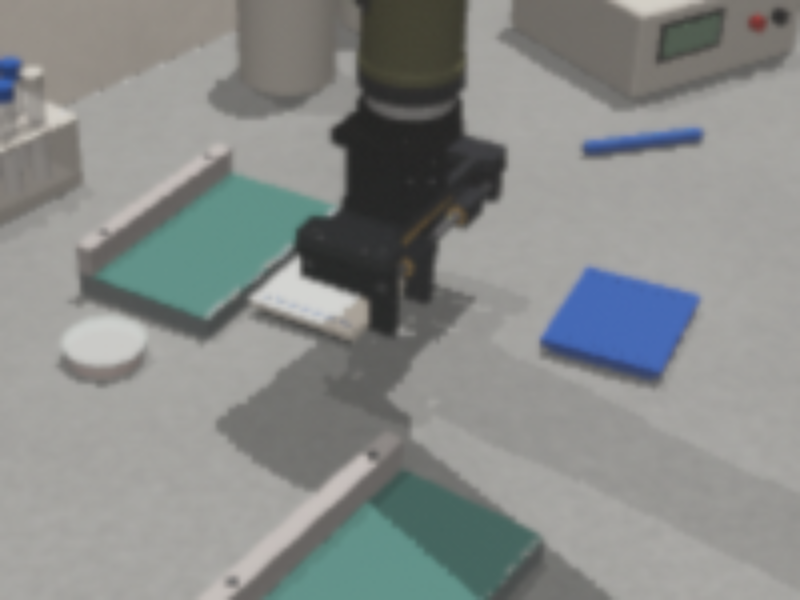

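View pics/w4.png

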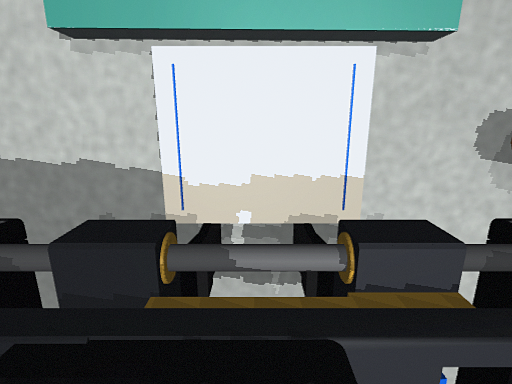

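The tile is squared to the fingers, sliding at 2 N. Its far edge is at row 45, with the deck foot at row ~39. I'll creep to contact.

```bash
python3 -m pendant '[{"travel":[0.001,0.0015,0],"twist":0.0},{"travel":[0.001,0.003,0],"twist":0.0},{"travel":[0.001,0.0045,0],"twist":0.0}]'
python3 - <<'E'
from h import *
im,c=shot("wrist","w5"); cv2.imwrite("pics/w5c.png",cv2.resize(im[0:100,120:400],None,fx=2.8,fy=2.8))
for u in [(260,27),(260,38)]: print(plane(c,u,.02).round(4),plane(c,u,0).round(4))
for p in [(180,45),(350,45)]: print(plane(c,p,.014).round(4))
E
```

```text
time: 4.08
position: [0.4945, -0.0519, 0.005]
tool_rot: [1.076, 1.29, -1.069]
ft_force: [0.2, -0.1, -1.2]
grip_width: 0.501
[ 0.6026 -0.0339  0.02  ] [ 0.6079 -0.0331  0.    ]
[ 0.5981 -0.0348  0.02  ] [ 0.6028 -0.0341  0.    ]
[0.5893 0.0031 0.014 ]
[ 0.6045 -0.0781  0.014 ]
```

View pics/w5c.png

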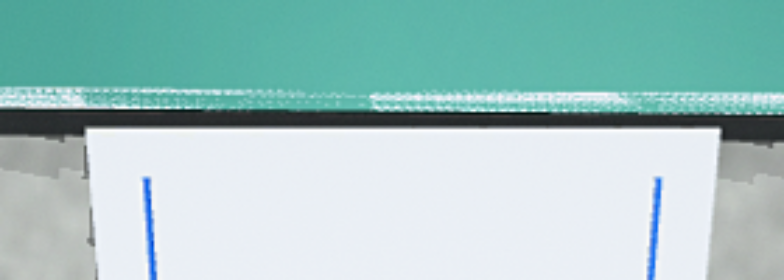

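```bash
python3 -m pendant '[{"travel":[0.0,0.001,0],"twist":0.0},{"travel":[0.0,0.002,0],"twist":0.0},{"travel":[0,0.003,0],"twist":0.0}]'; python3 -m pendant '[{"travel":[0.0,0.001,0],"twist":0.0},{"travel":[0.0,0.0015,0],"twist":0.0}]'
```

```text
time: 4.5
position: [0.4956, -0.0516, 0.0048]
tool_rot: [1.073, 1.293, -1.072]
ft_force: [-7.3, -0.7, 6.8]
grip_width: 0.497
time: 4.75
position: [0.4956, -0.0516, 0.0046]
tool_rot: [1.072, 1.295, -1.075]
ft_force: [-7.2, -1.1, 4.8]
grip_width: 0.501
```

Contact: 7 N with ~1.8 mm of command offset (about 4 N/mm). I'll start lifting along the arc and check after ~10°.

```bash
python3 -m pendant '[{"travel":[0.0,0.0018,0],"twist":0.0},{"travel":[-0.003,0.0018,0],"twist":0.0},{"travel":[-0.006,0.0018,0],"twist":0.0},{"travel":[-0.009,0.0019,0],"twist":0.0},{"travel":[-0.012,0.002,0],"twist":0.0},{"travel":[-0.015,0.0022,0],"twist":0.0}]'
python3 - <<'E'
from h import *
im,c=shot("side","s6"); cv2.imwrite("pics/s6c.png",cv2.resize(im[120:270,160:360],None,fx=4,fy=4))
print(pose().round(4))
E
```

```text
time: 5.5
position: [0.4964, -0.0511, 0.019]
tool_rot: [1.071, 1.298, -1.077]
ft_force: [-4.8, -0.7, -0.8]
grip_width: 0.501
[[-0.0077  0.9831  0.1829  0.4964]
 [ 0.0018  0.1829 -0.9831 -0.0511]
 [-1.     -0.0072 -0.0032  0.0193]
 [ 0.      0.      0.      1.    ]]
```

View pics/s6c.png

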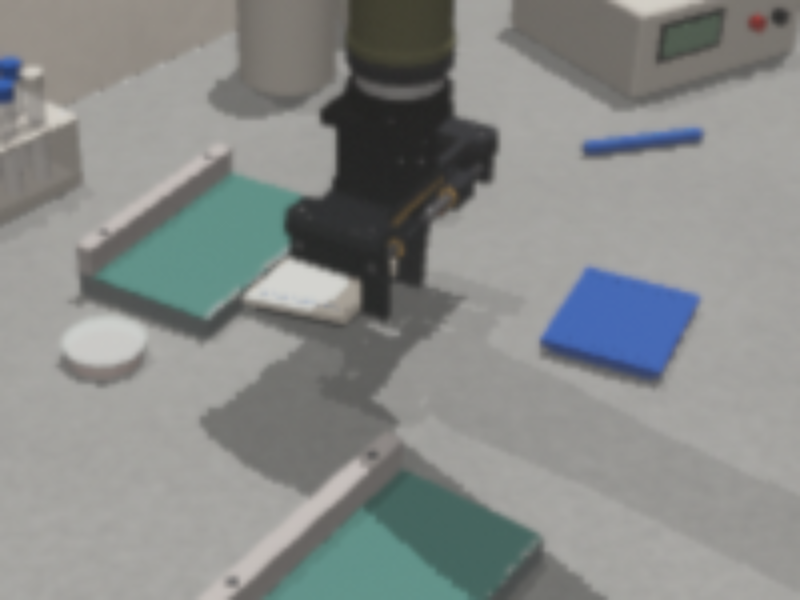

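The near edge has risen (~10°), with Fx 4.8 N and Fz -0.8 N. I'll continue along the arc.

```bash
python3 -m pendant '[{"travel":[-0.0025,0.0022,0],"twist":0.0},{"travel":[-0.0055,0.0028,0],"twist":0.0},{"travel":[-0.0085,0.0036,0],"twist":0.0},{"travel":[-0.0115,0.0044,0],"twist":0.0},{"travel":[-0.014,0.0052,0],"twist":0.0}]'
python3 - <<'E'
from h import *
im,c=shot("side","s7"); cv2.imwrite("pics/s7c.png",cv2.resize(im[120:270,160:360],None,fx=4,fy=4))
E
```

```text
time: 6.18
position: [0.499, -0.0505, 0.0325]
tool_rot: [1.069, 1.302, -1.081]
ft_force: [-7.9, -0.7, 1.7]
grip_width: 0.497
```

View pics/s7c.png

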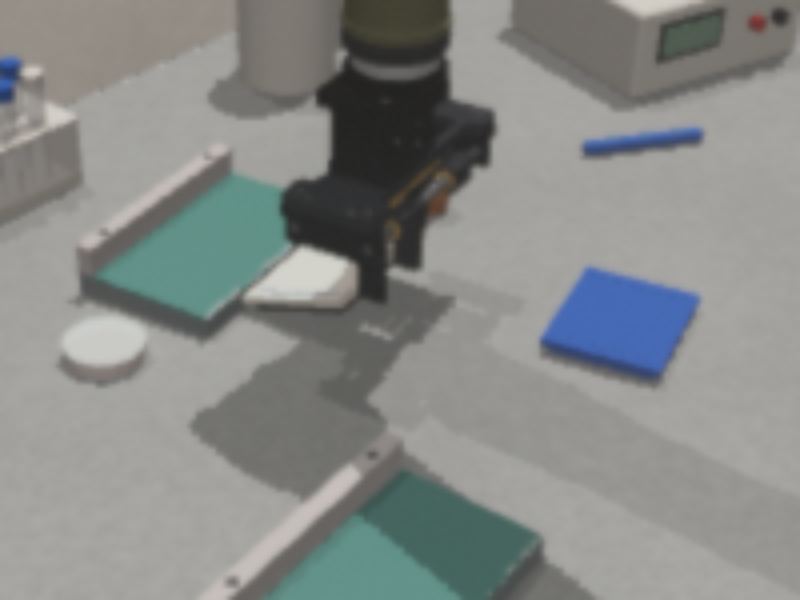

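```bash
python3 -m pendant '[{"travel":[-0.003,0.003,0],"twist":0.0},{"travel":[-0.0065,0.0043,0],"twist":0.0},{"travel":[-0.0095,0.0058,0],"twist":0.0},{"travel":[-0.013,0.0075,0],"twist":0.0},{"travel":[-0.016,0.0095,0],"twist":0.0},{"travel":[-0.019,0.0116,0],"twist":0.0},{"travel":[-0.022,0.0138,0],"twist":0.0},{"travel":[-0.0245,0.016,0],"twist":0.0}]'
python3 - <<'E'
from h import *
im,c=shot("side","s8"); cv2.imwrite("pics/s8c.png",cv2.resize(im[120:270,160:360],None,fx=4,fy=4))
E
```

```text
time: 7.22
position: [0.5094, -0.0485, 0.0561]
tool_rot: [1.063, 1.31, -1.091]
ft_force: [-17.3, -1.3, 10.3]
grip_width: 0.499
```

View pics/s8c.png

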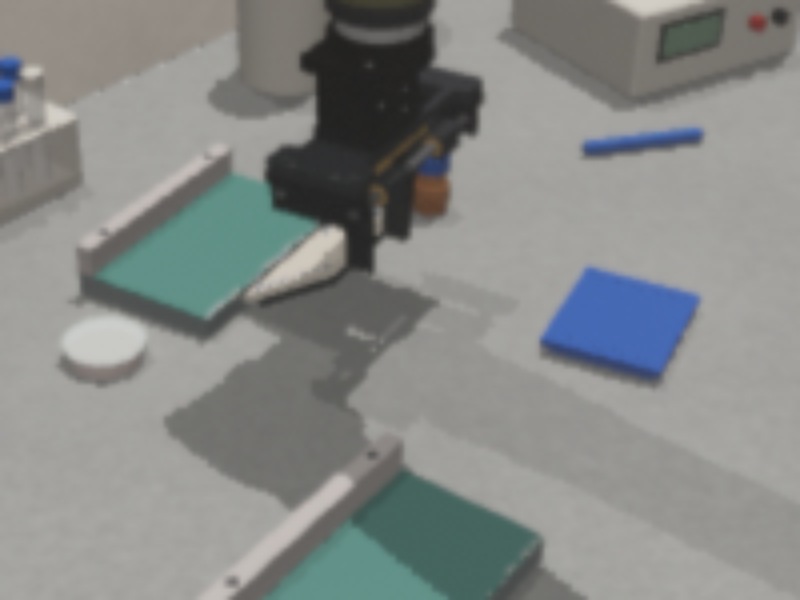

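The force reached 20 N, too close to the limit, because the x target was ahead of the rise. The next call resets the target to the measured pose. I'll use less lead, push along the arc's tangent and make short calls.

```bash
python3 -m pendant '[{"travel":[-0.0015,0.0005,0],"twist":0.0},{"travel":[-0.0035,0.002,0],"twist":0.0}]'
```

```text
time: 7.52
position: [0.5124, -0.048, 0.0603]
tool_rot: [1.063, 1.309, -1.089]
ft_force: [-3.0, -0.1, 0.7]
grip_width: 0.501
```

Force is back to 3 N. Before going on I'll check how deep the tip is under the rim, using the wrist and side pictures.

```bash
python3 - <<'E'
from h import *
im,c=shot("wrist","w9"); print(pose()[:3,3].round(4))
im,c2=shot("side","s9"); cv2.imwrite("pics/s9c.png",cv2.resize(im[150:225,210:290],None,fx=8,fy=8,interpolation=cv2.INTER_CUBIC))
print(ctrl.get_state()["ft_force"].round(1))
# project expected tip of left finger and tile near corners for theta 38..43
E
```

```text
[ 0.5128 -0.048   0.0606]
[-2.9 -0.2  1.3]
```

View pics/w9.png

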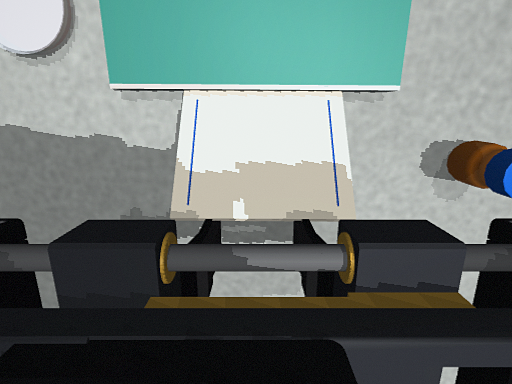

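View pics/s9c.png

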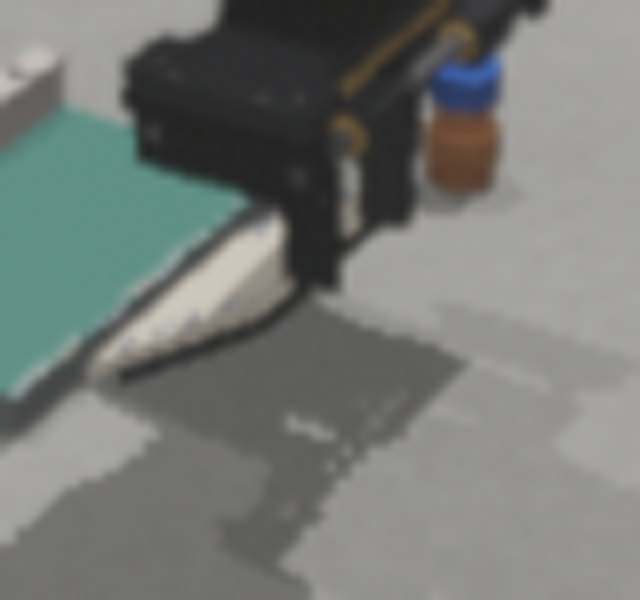

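```bash
python3 - <<'E'
from h import *
c=cam("side"); cw=cam("wrist"); T=pose()
ex=np.array([.983,.183,0]);ey=np.array([-.183,.983,0]); O=np.array([.5985,-.0335,0])
def P(x,y,z): return O+ex*x+ey*y+np.array([0,0,z])
ymid=(T[:3,3]-O)@ey; print("tcp deck",(T[:3,3]-O)@ex,ymid)
crop=lambda u:((u-[210,150])*8).round(0)
for th in (34,36,38,40,42,44):
    t=np.radians(th); x=-(92*np.cos(t)+6*np.sin(t))/1e3; z=(86*np.sin(t)+8*np.cos(t))/1e3
    lo=(x,z); up=(x+.006*np.sin(t),z+.006*np.cos(t))
    print(th,np.round(lo,4),"side lo",crop(proj(c,P(lo[0],ymid+.055,lo[1]))),"up",crop(proj(c,P(up[0],ymid+.055,up[1]))),"wrist up L,R",proj(cw,P(up[0],ymid+.055,up[1])).round(1),proj(cw,P(up[0],ymid-.055,up[1])).round(1))
# finger tips
for s in (22,36):
  for dy in (-9.5,9.5):
    p=(T@np.array([0,dy/1e3,-s/1e3,1]))[:3]; print(s,dy,crop(proj(c,p)))
print(proj(cw,P(0,.095,.02)),proj(cw,P(0,-.095,.02)))
E
```

```text
tcp deck -0.08711755303986275 0.0014915877100107906
34 [-0.0796  0.0547] side lo [253. 321.] up [245. 307.] wrist up L,R [163.8 218. ] [347.4 218. ]
36 [-0.078  0.057] side lo [249. 314.] up [241. 300.] wrist up L,R [162.4 216.4] [348.8 216.5]
38 [-0.0762  0.0593] side lo [245. 308.] up [236. 294.] wrist up L,R [160.9 214.6] [350.2 214.6]
40 [-0.0743  0.0614] side lo [240. 301.] up [231. 288.] wrist up L,R [159.5 212.5] [351.6 212.6]
42 [-0.0724  0.0635] side lo [236. 295.] up [226. 281.] wrist up L,R [158.  210.2] [353.1 210.3]
44 [-0.0703  0.0655] side lo [231. 289.] up [221. 275.] wrist up L,R [156.5 207.6] [354.5 207.7]
22 -9.5 [339. 278.]
22 9.5 [294. 265.]
36 -9.5 [320. 296.]
36 9.5 [275. 282.]
[113.64611067  87.49854399] [402.75095169  87.315085  ]
```

The wrist view puts the near edge at (170–355, 219). That gives θ≈36° and a rim corner at z≈57 mm, while the tip is at 60.6 mm: it has crept up onto the rim's edge face and is pressing down, which explains the jam. Step 1 isn't reached, so I'll lower the tile gently and restart with the tip deeper.

```bash
python3 -m pendant '[{"travel":[0.0035,-0.0024,0],"twist":0.0},{"travel":[0.007,-0.0048,0],"twist":0.0},{"travel":[0.0135,-0.008,0],"twist":0.0},{"travel":[0.020,-0.0108,0],"twist":0.0},{"travel":[0.027,-0.0126,0],"twist":0.0},{"travel":[0.034,-0.0140,0],"twist":0.0},{"travel":[0.041,-0.0150,0],"twist":0.0},{"travel":[0.047,-0.016,0],"twist":0.0},{"travel":[0.049,-0.020,0],"twist":0.0},{"travel":[0.050,-0.024,0],"twist":0.0}]'
python3 - <<'E'
from h import *
im,c=shot("wrist","w10"); print(pose().round(4),ctrl.get_state()["ft_force"].round(2))
E
```

```text
time: 8.88
position: [0.4892, -0.0521, 0.0116]
tool_rot: [1.064, 1.307, -1.087]
ft_force: [-0.7, -0.5, -0.6]
grip_width: 0.495
[[-2.210e-02  9.830e-01  1.824e-01  4.883e-01]
 [-3.000e-04  1.824e-01 -9.832e-01 -5.230e-02]
 [-9.998e-01 -2.180e-02 -3.700e-03  1.140e-02]
 [ 0.000e+00  0.000e+00  0.000e+00  1.000e+00]] [ 0.02 -0.17 -0.46]
```

View pics/w10.png

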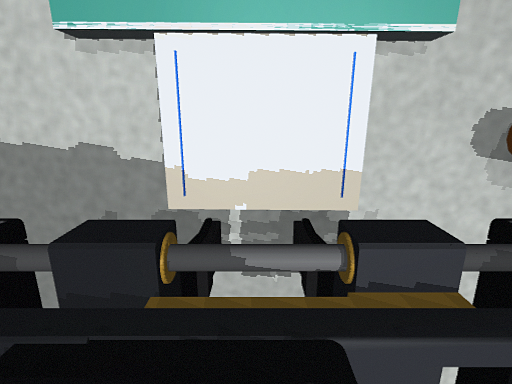

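The tile is flat again, still against the deck (near edge row 209). The tool is clear of it, tilted by only 1.3°. I'll go deeper now (tip ≈1.5 mm) and re-approach.

```bash
python3 -m pendant '[{"travel":[0.006,0.0,0],"twist":0.0},{"travel":[0.0095,0.0,0],"twist":0.0},{"travel":[0.0095,0.0,0],"twist":0.0}]';  python3 -m pendant '[{"travel":[0.0,0.003,0],"twist":0.0},{"travel":[0.0,0.005,0],"twist":0.0},{"travel":[0.0,0.006,0],"twist":0.0},{"travel":[0.0,0.007,0],"twist":0.0},{"travel":[0.0,0.008,0],"twist":0.0}]'
```

```text
time: 9.3
position: [0.4879, -0.0522, 0.0016]
tool_rot: [1.064, 1.308, -1.088]
ft_force: [1.2, 0.6, -0.1]
grip_width: 0.501
time: 9.93
position: [0.4953, -0.0509, 0.0014]
tool_rot: [1.063, 1.309, -1.089]
ft_force: [-2.7, -0.4, 3.0]
grip_width: 0.499
```

```bash
python3 -m pendant '[{"travel":[0.0,0.0016,0],"twist":0.0},{"travel":[-0.002,0.0018,0],"twist":0.0},{"travel":[-0.0045,0.0018,0],"twist":0.0},{"travel":[-0.007,0.0018,0],"twist":0.0},{"travel":[-0.0095,0.0018,0],"twist":0.0},{"travel":[-0.012,0.0018,0],"twist":0.0}]'
python3 - <<'E'
from h import *
im,c=shot("wrist","w11"); print(pose().round(4),ctrl.get_state()["ft_force"].round(2))
E
```

```text
time: 10.68
position: [0.4959, -0.0508, 0.0128]
tool_rot: [1.062, 1.311, -1.091]
ft_force: [-5.3, -1.9, 0.1]
grip_width: 0.498
[[-2.660e-02  9.830e-01  1.819e-01  4.959e-01]
 [-5.000e-04  1.819e-01 -9.833e-01 -5.080e-02]
 [-9.996e-01 -2.630e-02 -4.400e-03  1.310e-02]
 [ 0.000e+00  0.000e+00  0.000e+00  1.000e+00]] [-5.36 -1.27 -0.28]
```

View pics/w11.png

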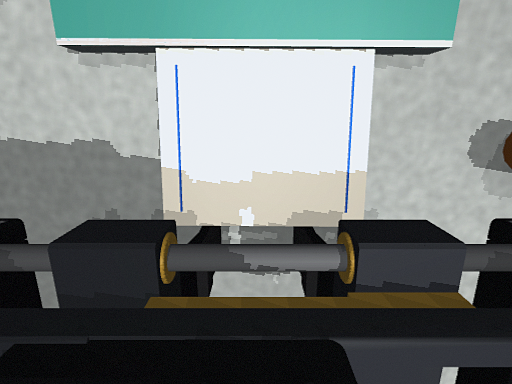

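```bash
cat >> h.py <<'E'
def near_edge(im,c,T,show=True):
    g=cv2.cvtColor(im,cv2.COLOR_BGR2HSV)
    # tile side borders: threshold white/beige (brightness, low sat vs bench), per row
    v=cv2.cvtColor(im,cv2.COLOR_BGR2GRAY).astype(float)
    out=[]
    for r in range(90,232,1):
        row=cv2.GaussianBlur(v[r:r+1],(5,1),0)[0]; d=np.diff(row)
        out.append(r)
    return out
def plate_angle(c,L,Rr,w=.11):
    """3D of an edge of known length w from its two end pixels, assuming parallel to deck y: returns midpoint"""
    o,d1=ray(c,L);_,d2=ray(c,Rr); 
    ey=np.array([-.183,.983,0])
    # o+d1 a - (o+d2 b) = w*ey
    s=np.linalg.lstsq(np.stack([d1,-d2],1),w*ey,rcond=None)[0]
    return o+(d1*s[0]+d2*s[1])/2
E
python3 - <<'E'
import cv2
im=cv2.imread("pics/w11.png")
cv2.imwrite("pics/w11c.png",cv2.resize(im[195:245,150:380],None,fx=3.4,fy=6,interpolation=cv2.INTER_NEAREST))
E
```

```text
(no output)
```

View pics/w11c.png

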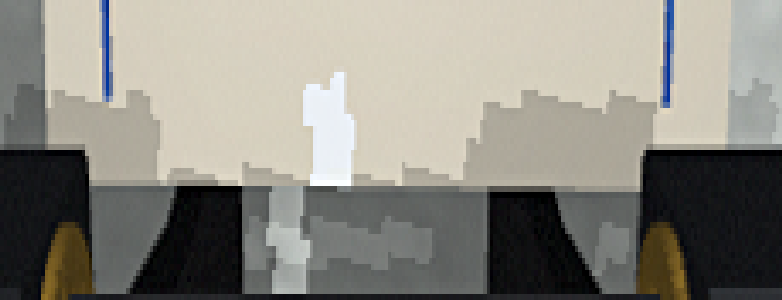

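```bash
python3 - <<'E'
from h import *
c=cam("wrist"); T=pose()
p=plate_angle(c,(163.8,226.2),(363.6,226.2)); print(p.round(4),(np.linalg.inv(T)@np.append(p,1)).round(4))
# calibrate with flat tile w10 pose unknown now; theta from far edge
p=plate_angle(c,(155.5,49),(374.5,49)); print(p.round(4))
E
```

```text
[ 0.5082 -0.0531  0.0266] [-0.0139  0.0113  0.0045  1.    ]
[ 0.5976 -0.0368  0.0144]
```

Near edge at z≈26.6 mm, so the tip is ~7.5 mm under the rim with no slip. Continuing.

```bash
python3 -m pendant '[{"travel":[-0.002,0.0018,0],"twist":0.0},{"travel":[-0.005,0.0022,0],"twist":0.0},{"travel":[-0.008,0.0027,0],"twist":0.0},{"travel":[-0.011,0.0034,0],"twist":0.0},{"travel":[-0.0135,0.004,0],"twist":0.0},{"travel":[-0.016,0.0045,0],"twist":0.0}]'
python3 - <<'E'
from h import *
im,c=shot("wrist","w12"); print(pose().round(4),ctrl.get_state()["ft_force"].round(2))
cv2.imwrite("pics/w12c.png",cv2.resize(im[195:245,150:380],None,fx=3.4,fy=6,interpolation=cv2.INTER_NEAREST))
E
```

```text
time: 11.48
position: [0.4985, -0.0503, 0.0284]
tool_rot: [1.06, 1.314, -1.095]
ft_force: [-7.7, -1.4, 0.6]
grip_width: 0.501
[[-0.0312  0.9829  0.1816  0.4986]
 [-0.001   0.1817 -0.9834 -0.0503]
 [-0.9995 -0.0308 -0.0047  0.0287]
 [ 0.      0.      0.      1.    ]] [-6.84 -0.35  1.37]
```

View pics/w12c.png

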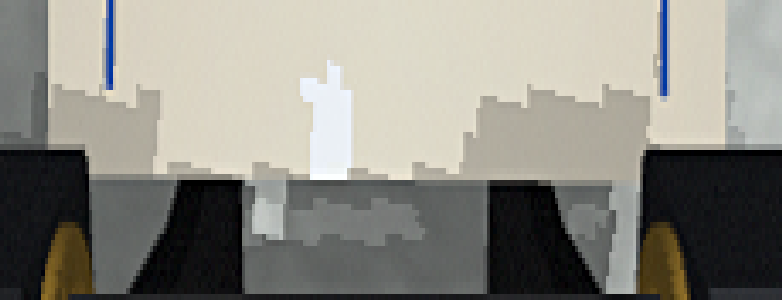

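```bash
python3 -m pendant '[{"travel":[-0.0025,0.0021,0],"twist":0.0},{"travel":[-0.005,0.0030,0],"twist":0.0},{"travel":[-0.0075,0.0039,0],"twist":0.0},{"travel":[-0.0105,0.0053,0],"twist":0.0},{"travel":[-0.0135,0.0067,0],"twist":0.0}]'
python3 - <<'E'
from h import *
im,c=shot("wrist","w13"); print(pose().round(4),ctrl.get_state()["ft_force"].round(2))
cv2.imwrite("pics/w13c.png",cv2.resize(im[195:245,150:380],None,fx=3.4,fy=6,interpolation=cv2.INTER_NEAREST))
E
```

```text
time: 12.15
position: [0.5028, -0.0495, 0.0414]
tool_rot: [1.057, 1.318, -1.099]
ft_force: [-8.4, -0.7, 3.9]
grip_width: 0.501
[[-0.0368  0.9827  0.1813  0.503 ]
 [-0.0018  0.1814 -0.9834 -0.0495]
 [-0.9993 -0.0365 -0.0049  0.0418]
 [ 0.      0.      0.      1.    ]] [-9.69 -0.98  2.81]
```

View pics/w13c.png

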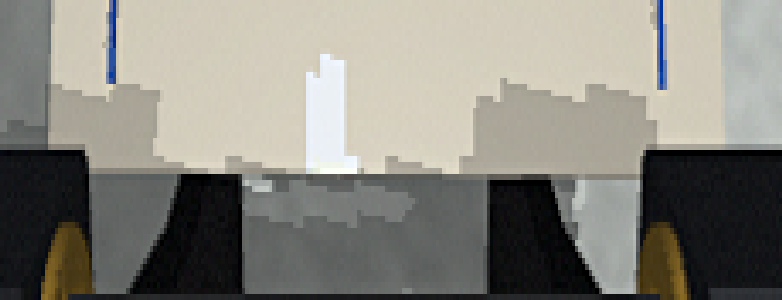

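```bash
python3 -m pendant '[{"travel":[-0.0025,0.002,0],"twist":0.0},{"travel":[-0.0053,0.0037,0],"twist":0.0},{"travel":[-0.008,0.0055,0],"twist":0.0},{"travel":[-0.0107,0.0075,0],"twist":0.0},{"travel":[-0.0133,0.0097,0],"twist":0.0}]'
python3 - <<'E'
from h import *
im,c=shot("wrist","w14"); print(pose().round(4),ctrl.get_state()["ft_force"].round(2))
cv2.imwrite("pics/w14c.png",cv2.resize(im[195:245,150:380],None,fx=3.4,fy=6,interpolation=cv2.INTER_NEAREST))
E
```

```text
time: 12.82
position: [0.5122, -0.0479, 0.055]
tool_rot: [1.056, 1.319, -1.101]
ft_force: [-6.3, 0.2, 3.7]
grip_width: 0.503
[[-0.0384  0.9826  0.1815  0.5126]
 [-0.0023  0.1816 -0.9834 -0.0478]
 [-0.9993 -0.0381 -0.0047  0.0554]
 [ 0.      0.      0.      1.    ]] [-7.85 -0.64  4.54]
```

View pics/w14c.png

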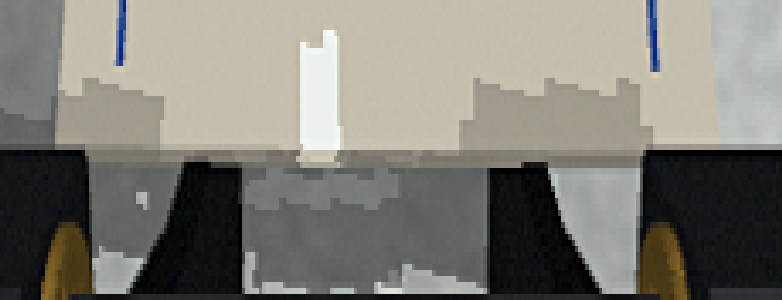

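Tip is ~4.7 mm under the rim corner at ≈39°. Continuing to ~58°.

```bash
python3 -m pendant '[{"travel":[-0.003,0.003,0],"twist":0.0},{"travel":[-0.0058,0.0062,0],"twist":0.0},{"travel":[-0.0083,0.0092,0],"twist":0.0},{"travel":[-0.0103,0.012,0],"twist":0.0}]'
python3 - <<'E'
from h import *
im,c=shot("wrist","w15"); print(pose().round(4),ctrl.get_state()["ft_force"].round(2))
cv2.imwrite("pics/w15c.png",cv2.resize(im[195:245,150:380],None,fx=3.4,fy=6,interpolation=cv2.INTER_NEAREST))
E
```

```text
time: 13.38
position: [0.526, -0.0455, 0.0661]
tool_rot: [1.057, 1.317, -1.099]
ft_force: [-2.1, -0.2, 1.7]
grip_width: 0.498
[[-0.0347  0.9827  0.1818  0.5267]
 [-0.0022  0.1818 -0.9833 -0.0454]
 [-0.9994 -0.0345 -0.0041  0.0664]
 [ 0.      0.      0.      1.    ]] [-2.18 -0.26  2.16]
```

View pics/w15c.png

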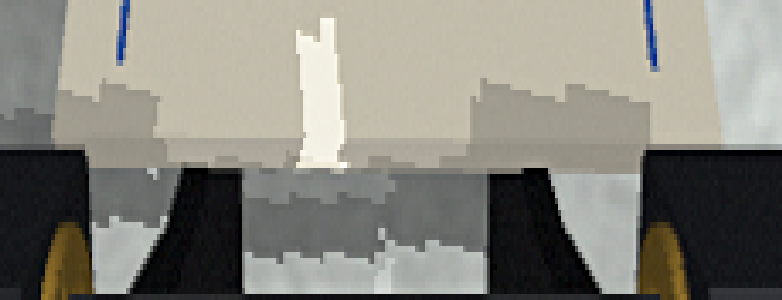

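```bash
python3 -m pendant '[{"travel":[-0.0025,0.004,0],"twist":0.0},{"travel":[-0.0048,0.008,0],"twist":0.0},{"travel":[-0.0068,0.012,0],"twist":0.0},{"travel":[-0.0088,0.016,0],"twist":0.0},{"travel":[-0.0105,0.02,0],"twist":0.0},{"travel":[-0.012,0.0236,0],"twist":0.0}]'
python3 - <<'E'
from h import *
im,c=shot("wrist","w16"); print(pose().round(4),ctrl.get_state()["ft_force"].round(2))
im,c=shot("side","s16"); cv2.imwrite("pics/s16c.png",cv2.resize(im[120:270,160:360],None,fx=4,fy=4))
E
```

```text
time: 14.18
position: [0.5509, -0.0412, 0.0799]
tool_rot: [1.057, 1.315, -1.098]
ft_force: [-8.1, -1.0, 16.4]
grip_width: 0.501
[[-0.0329  0.9828  0.1818  0.5518]
 [-0.0032  0.1818 -0.9833 -0.041 ]
 [-0.9995 -0.0329 -0.0028  0.0803]
 [ 0.      0.      0.      1.    ]] [-6.59 -0.38 16.36]
```

View pics/w16.png

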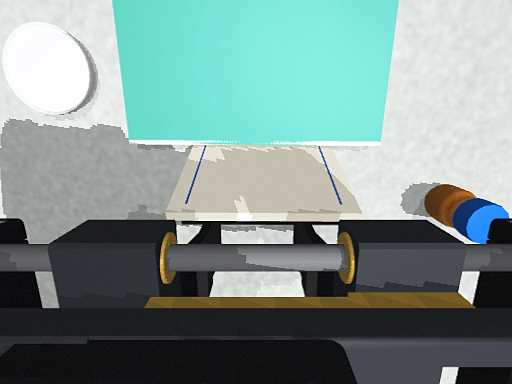

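View pics/s16c.png

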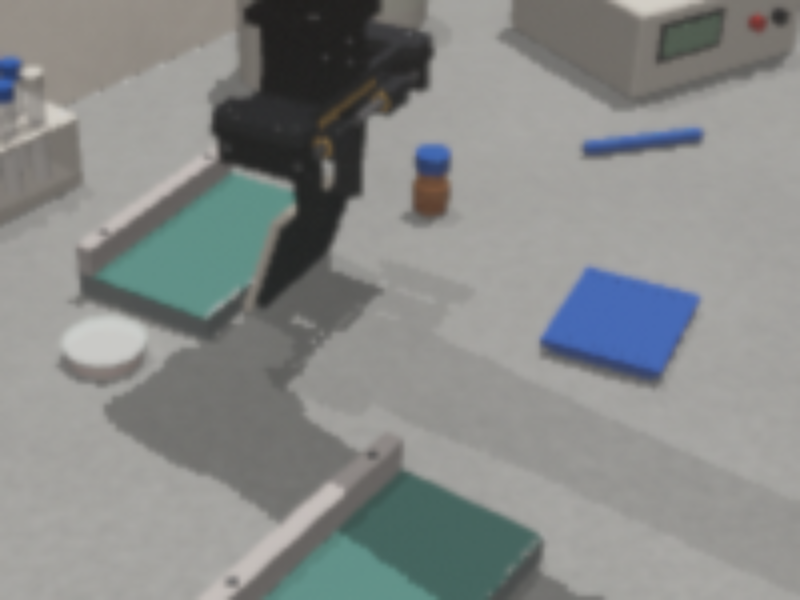

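The side view shows the tile at ~70°. Fz of 16 N means the tip is sitting on the black pad's ledge, 6 mm below the rim edge. I'll raise the tip first, then push gently.

```bash
python3 -m pendant '[{"travel":[-0.002,0.0,0],"twist":0.0},{"travel":[-0.0038,0.001,0],"twist":0.0},{"travel":[-0.0048,0.0035,0],"twist":0.0}]'
```

```text
time: 14.65
position: [0.5558, -0.0402, 0.0848]
tool_rot: [1.058, 1.314, -1.096]
ft_force: [-0.8, -0.1, 0.7]
grip_width: 0.499
```

```bash
python3 - <<'E'
from h import *
im,c=shot("side","s17"); cv2.imwrite("pics/s17c.png",cv2.resize(im[120:270,160:360],None,fx=4,fy=4))
im,c=shot("wrist","w17"); cv2.imwrite("pics/w17c.png",cv2.resize(im[130:245,150:380],None,fx=3.4,fy=5,interpolation=cv2.INTER_NEAREST))
E
```

```text
(no output)
```

View pics/w17c.png

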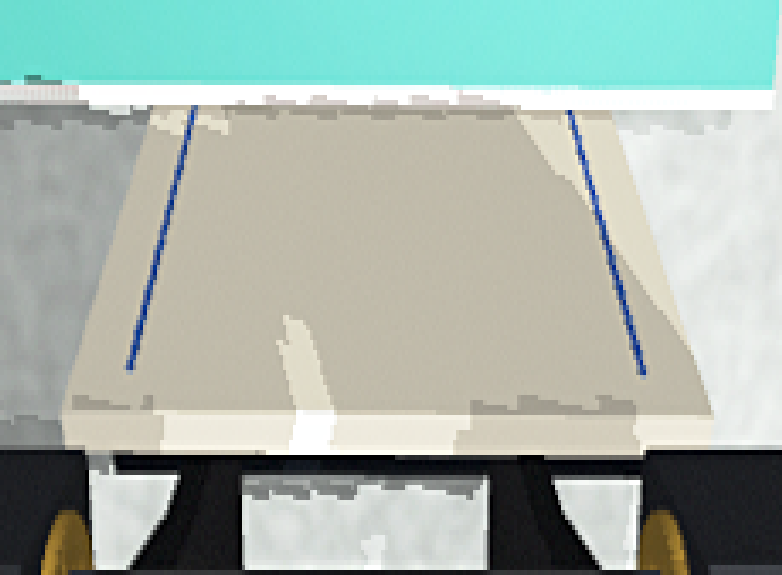

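Force is low and the tip is ~4 mm under the rim at ~74°. I'll push on over top dead centre, slowly.

```bash
python3 -m pendant '[{"travel":[-0.0006,0.004,0],"twist":0.0},{"travel":[-0.001,0.008,0],"twist":0.0},{"travel":[-0.0012,0.012,0],"twist":0.0},{"travel":[-0.0014,0.016,0],"twist":0.0},{"travel":[-0.0014,0.019,0],"twist":0.0}]'
python3 - <<'E'
from h import *
im,c=shot("side","s18"); cv2.imwrite("pics/s18c.png",cv2.resize(im[120:270,160:360],None,fx=4,fy=4))
E
```

```text
time: 15.38
position: [0.5755, -0.0366, 0.0863]
tool_rot: [1.058, 1.313, -1.095]
ft_force: [-0.6, -0.7, 6.6]
grip_width: 0.498
```

View pics/s18c.png

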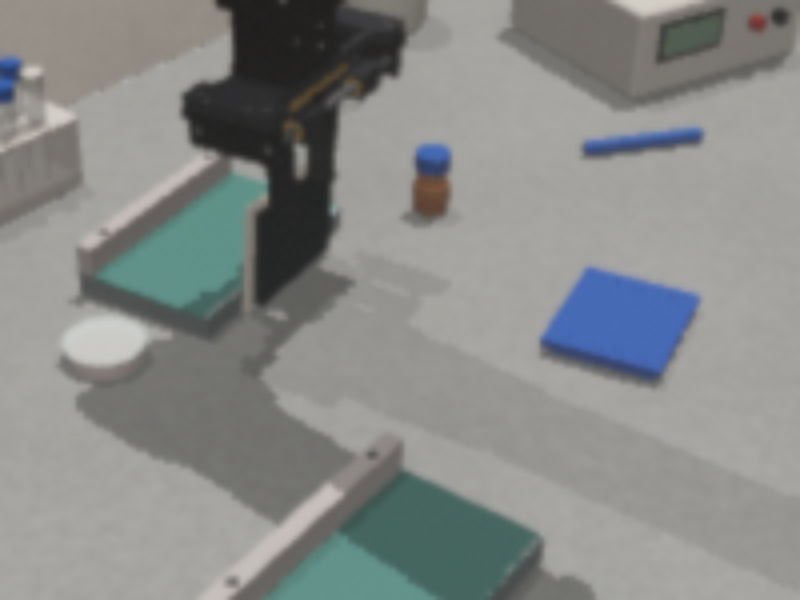

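Nearly upright (~86°). The tip is touching the ledge again (6.6 N), so I'll rise 2.5 mm and push over.

```bash
python3 -m pendant '[{"travel":[-0.0025,0.0,0],"twist":0.0},{"travel":[-0.0025,0.003,0],"twist":0.0},{"travel":[-0.0025,0.006,0],"twist":0.0},{"travel":[-0.0022,0.009,0],"twist":0.0},{"travel":[-0.002,0.012,0],"twist":0.0},{"travel":[-0.0015,0.015,0],"twist":0.0}]'
python3 - <<'E'
from h import *
im,c=shot("side","s19"); cv2.imwrite("pics/s19c.png",cv2.resize(im[120:270,160:360],None,fx=4,fy=4))
E
```

```text
time: 16.18
position: [0.5909, -0.0337, 0.0875]
tool_rot: [1.059, 1.312, -1.095]
ft_force: [-0.7, 0.7, 2.2]
grip_width: 0.499
```

View pics/s19c.png

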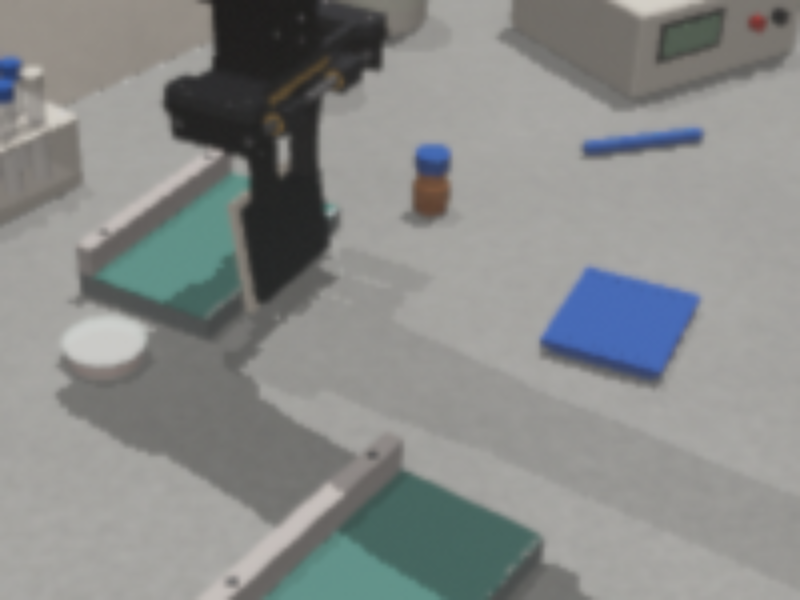

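```bash
python3 -m pendant '[{"travel":[-0.0015,0.0015,0],"twist":0.0},{"travel":[-0.0015,0.005,0],"twist":0.0},{"travel":[-0.001,0.009,0],"twist":0.0},{"travel":[-0.0005,0.013,0],"twist":0.0},{"travel":[0.0,0.017,0],"twist":0.0},{"travel":[0.0,0.021,0],"twist":0.0}]'
python3 - <<'E'
from h import *
im,c=shot("side","s20"); cv2.imwrite("pics/s20c.png",cv2.resize(im[120:270,160:360],None,fx=4,fy=4))
E
```

```text
time: 16.98
position: [0.6122, -0.0297, 0.0868]
tool_rot: [1.059, 1.312, -1.094]
ft_force: [-0.3, -0.3, -0.2]
grip_width: 0.499
```

View pics/s20c.png

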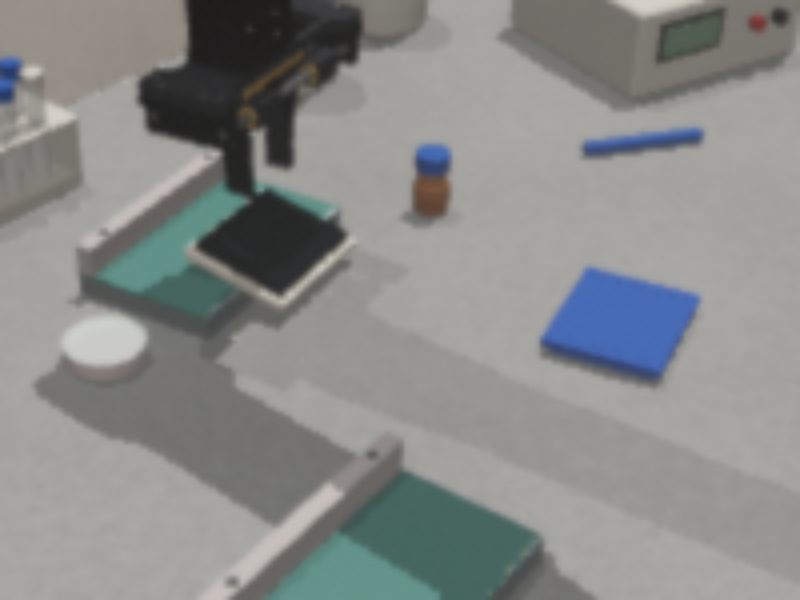

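It tipped: black up, on the deck, overhanging the front. I'll go up and back to measure.

```bash
python3 -m pendant '[{"travel":[-0.04,0.0,0],"twist":0.0},{"travel":[-0.08,-0.03,0],"twist":0.0},{"travel":[-0.1,-0.07,0],"twist":0.0},{"travel":[-0.1,-0.11,0],"twist":0.0},{"travel":[-0.1,-0.11,0],"twist":0.0},{"travel":[-0.1,-0.11,0],"twist":0.0}]'
python3 - <<'E'
from h import *
im,c=shot("wrist","w21"); print(pose().round(4))
im,c=shot("side","s21"); cv2.imwrite("pics/s21c.png",cv2.resize(im[150:225,190:270],None,fx=8,fy=8,interpolation=cv2.INTER_CUBIC))
E
```

```text
time: 17.77
position: [0.5081, -0.0493, 0.1903]
tool_rot: [1.06, 1.311, -1.093]
ft_force: [-0.3, -0.3, 0.5]
grip_width: 0.501
[[-0.0281  0.9828  0.1827  0.5083]
 [-0.002   0.1827 -0.9832 -0.0491]
 [-0.9996 -0.028  -0.0031  0.1901]
 [ 0.      0.      0.      1.    ]]
```

View pics/w21.png

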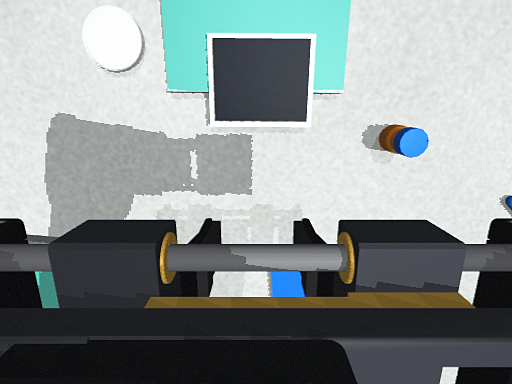

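View pics/s21c.png

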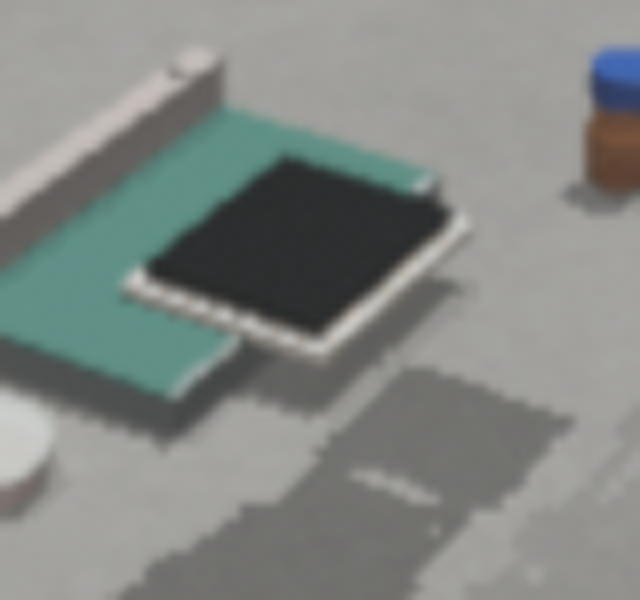

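Flat and black up, overhanging about a third. I'll measure its corners.

```bash
python3 - <<'E'
from h import *
im=cv2.imread("pics/w21.png"); c=cam("wrist")
hsv=cv2.cvtColor(im,cv2.COLOR_BGR2HSV)
b=(hsv[...,2]<110); b[:25]=0; b[135:]=0; b[:,:190]=0; b[:,330:]=0
q,a=quad(b); t=np.array([plane(c,p,.034) for p in q]); print(q.tolist(),t.round(4)[:,:2].tolist())
print([round(np.linalg.norm(t[i]-t[i-1]),4) for i in range(4)], "pad centre",t.mean(0).round(4))
o=np.array([.5985,-.0335]);e=np.array([.983,.183]); m=t.mean(0)[:2]-o; print("deck xy",m@e,m@[-.183,.983])
i=np.argsort(q[:,1]); n=t[i[2:]]; n=n[np.argsort(q[i[2:],0])]; d=n[0]-n[1]; print("yaw near",np.degrees(np.arctan2(-d[0],d[1])))
g=cv2.inRange(hsv,(70,60,40),(95,255,255)); g[110:]=0
q,a=quad(g>0); d=[plane(c,p,.02) for p in q]; print(q.tolist(),np.round(d,4)[:,:2].tolist())
E
```

```text
[[213.0, 38.0], [310.0, 39.0], [305.0, 120.0], [215.0, 120.0]] [[0.638, 0.0188], [0.6547, -0.0756], [0.5781, -0.0887], [0.5605, 0.0056]]
[np.float64(0.0786), np.float64(0.0958), np.float64(0.0777), np.float64(0.0959)] pad centre [ 0.6078 -0.035   0.034 ]
deck xy 0.00891434938484466 -0.0031721045000336514
yaw near 10.575150814461244
[[350.0, 0.0], [342.0, 89.0], [168.0, 91.0], [161.0, 0.0]] [[0.6993, -0.1083], [0.6169, -0.1228], [0.5804, 0.0618], [0.6649, 0.0771]]
```

Tile yaw 10.6° matches the deck (10–11°); centre at deck (x 9, y −3) mm. It has to go 52 mm home. I'll descend behind the near edge to z≈23.5 mm.

```bash
python3 -m pendant '[{"travel":[0.05,0.005,0.002],"twist":0.0},{"travel":[0.1,0.015,0.005],"twist":0.0},{"travel":[0.14,0.025,0.005],"twist":0.0},{"travel":[0.160,0.035,0.005],"twist":0.0},{"travel":[0.1655,0.041,0.005],"twist":0.0},{"travel":[0.1655,0.041,0.005],"twist":0.0}]'
python3 - <<'E'
from h import *
im,c=shot("wrist","w22"); print(pose().round(4),ctrl.get_state()["ft_force"].round(2))
E
```

```text
time: 18.62
position: [0.5456, -0.046, 0.0233]
tool_rot: [1.06, 1.313, -1.091]
ft_force: [-0.4, 0.2, -0.6]
grip_width: 0.5
[[-0.0277  0.9827  0.1834  0.5457]
 [-0.0013  0.1834 -0.983  -0.0463]
 [-0.9996 -0.0275 -0.0038  0.0239]
 [ 0.      0.      0.      1.    ]] [-0.26  0.39  0.63]
```

View pics/w22.png

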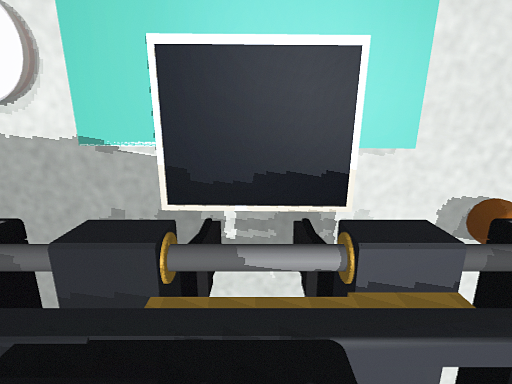

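Fingers are just behind the near edge (row 210). I'll push 45 mm.

```bash
python3 -m pendant '[{"travel":[-0.0001,0.005,0],"twist":0.0},{"travel":[-0.0002,0.01,0],"twist":0.0},{"travel":[-0.0004,0.015,0],"twist":0.0},{"travel":[-0.0005,0.02,0],"twist":0.0},{"travel":[-0.0007,0.025,0],"twist":0.0},{"travel":[-0.0008,0.03,0],"twist":0.0},{"travel":[-0.0009,0.035,0],"twist":0.0},{"travel":[-0.0011,0.040,0],"twist":0.0},{"travel":[-0.0012,0.045,0],"twist":0.0}]'
python3 - <<'E'
from h import *
im,c=shot("wrist","w23"); print(pose().round(4),ctrl.get_state()["ft_force"].round(2))
E
```

```text
time: 19.8
position: [0.5903, -0.038, 0.0239]
tool_rot: [1.06, 1.312, -1.091]
ft_force: [-1.6, -0.7, 1.0]
grip_width: 0.496
[[-2.650e-02  9.827e-01  1.834e-01  5.911e-01]
 [-9.000e-04  1.835e-01 -9.830e-01 -3.780e-02]
 [-9.996e-01 -2.620e-02 -4.000e-03  2.390e-02]
 [ 0.000e+00  0.000e+00  0.000e+00  1.000e+00]] [0.5  0.74 0.98]
```

View pics/w23.png

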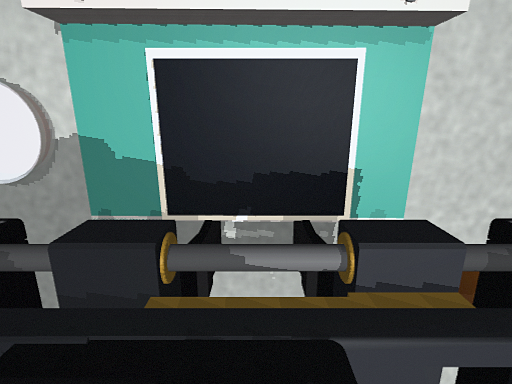

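The tile's near edge is level with the deck edge (row 219), so ~14 mm remain. I'll push 10 mm, then creep.

```bash
python3 -m pendant '[{"travel":[-0.0001,0.003,0],"twist":0.0},{"travel":[-0.0002,0.006,0],"twist":0.0},{"travel":[-0.0002,0.0085,0],"twist":0.0},{"travel":[-0.0003,0.011,0],"twist":0.0}]'; python3 -m pendant '[{"travel":[-0.0,0.001,0],"twist":0.0},{"travel":[0,0.002,0],"twist":0.0},{"travel":[-0.0001,0.003,0],"twist":0.0}]'
```

```text
time: 20.35
position: [0.6016, -0.0356, 0.0238]
tool_rot: [1.06, 1.312, -1.091]
ft_force: [-4.8, -0.4, 2.4]
grip_width: 0.502
time: 20.72
position: [0.6018, -0.0356, 0.0236]
tool_rot: [1.057, 1.316, -1.096]
ft_force: [-10.3, -0.9, 7.2]
grip_width: 0.5
```

```bash
python3 - <<'E'
from h import *
im,c=shot("wrist","w24"); cv2.imwrite("pics/w24c.png",cv2.resize(im[0:230,60:440],None,fx=2,fy=2)); print(pose()[:3,3],ctrl.get_state()["ft_force"].round(2))
E
```

```text
[ 0.60175876 -0.03559101  0.02358514] [-10.37  -0.84   7.25]
```

View pics/w24c.png

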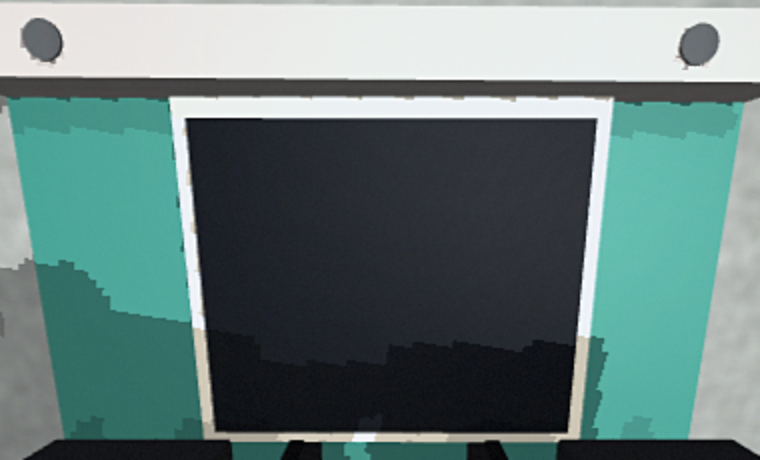

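The tile's far edge meets the stop across its whole width, with no mat showing between. I'll back off and look.

```bash
python3 -m pendant '[{"travel":[0,-0.004,0],"twist":0.0},{"travel":[0,-0.012,0],"twist":0.0},{"travel":[-0.02,-0.03,0],"twist":0.0},{"travel":[-0.06,-0.05,0],"twist":0.0},{"travel":[-0.11,-0.06,0],"twist":0.0},{"travel":[-0.14,-0.06,0],"twist":0.0},{"travel":[-0.14,-0.06,0],"twist":0.0},{"travel":[-0.14,-0.06,0],"twist":0.0}]'
python3 - <<'E'
from h import *
im,c=shot("wrist","w25"); print(pose()[:3,3],ctrl.get_state()["ft_force"].round(2))
cv2.imwrite("pics/w25c.png",cv2.resize(im[0:200,120:400],None,fx=2.8,fy=2.8,interpolation=cv2.INTER_NEAREST))
hsv=cv2.cvtColor(im,cv2.COLOR_BGR2HSV)
b=(hsv[...,2]<110); b[:60]=0; b[190:]=0; b[:,:170]=0; b[:,350:]=0
q,a=quad(b); t=np.array([plane(c,p,.034) for p in q]); print(q.tolist(),t.round(4)[:,:2].tolist())
o=np.array([.5985,-.0335]);e=np.array([.983,.183]); m=t.mean(0)[:2]-o; print("deck xy",m@e,m@[-.183,.983])
shot("scene","c25"); s=cv2.imread("pics/side0.png"); im,c=shot("side","s25"); cv2.imwrite("pics/s25c.png",cv2.resize(im[120:270,160:360],None,fx=4,fy=4))
E
```

```text
time: 21.78
position: [0.5471, -0.0464, 0.1649]
tool_rot: [1.056, 1.316, -1.096]
ft_force: [-0.2, 0.1, -0.7]
grip_width: 0.501
[ 0.54676686 -0.04634331  0.16429153] [-1.   -0.28 -1.  ]
[[308.0, 60.0], [305.0, 108.0], [206.0, 108.0], [204.0, 60.0]] [[0.6695, -0.0722], [0.6274, -0.0793], [0.6098, 0.0149], [0.6518, 0.0224]]
deck xy 0.041356616549047764 -0.0026494191500596787
```

View pics/w25c.png

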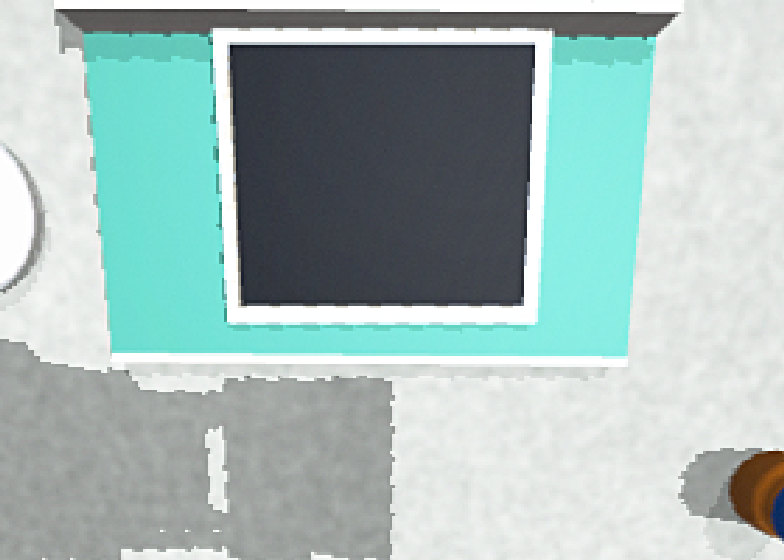

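View pics/s25c.png

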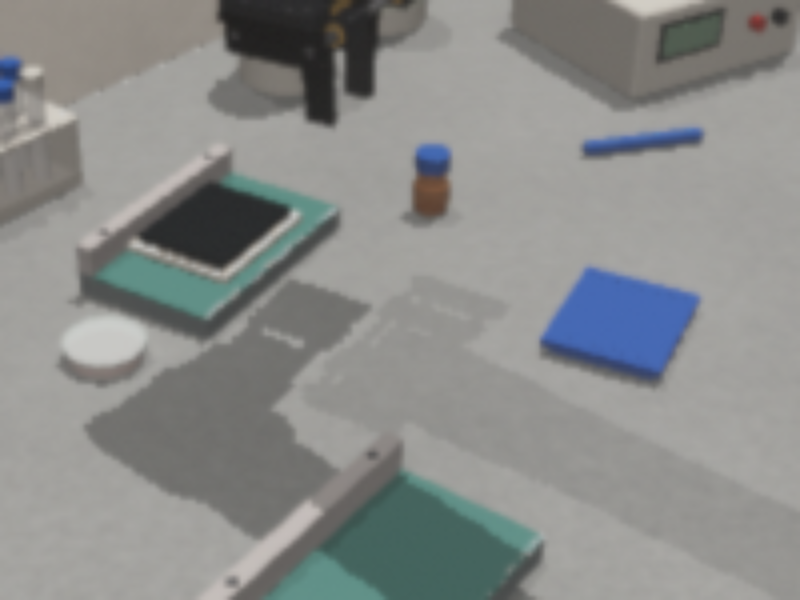

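My mask clipped at row 60, so I'll redo the number with the full pad and check the gaps and angles.

```bash
python3 - <<'E'
from h import *
im=cv2.imread("pics/w25.png"); c=cam("wrist")
hsv=cv2.cvtColor(im,cv2.COLOR_BGR2HSV)
b=(hsv[...,2]<110); b[:13]=0; b[190:]=0; b[:,:190]=0; b[:,325:]=0
q,a=quad(b); t=np.array([plane(c,p,.034) for p in q]); print(q.tolist(),t.round(4)[:,:2].tolist())
g=cv2.inRange(hsv,(70,60,40),(95,255,255)); g[140:]=0
q,a=quad(g>0); d=np.array([plane(c,p,.02) for p in q]); print(q.tolist(),d.round(4)[:,:2].tolist())
def srt(t): # near L, near R, far R, far L by deck coords
    e=np.array([.983,.183]);y=np.array([-.183,.983]); x=t[:,:2]@e; s=t[:,:2]@y
    i=np.argsort(x); n=sorted(i[:2],key=lambda k:-s[k]); f=sorted(i[2:],key=lambda k:-s[k]); return t[n[0]],t[n[1]],t[f[0]],t[f[1]]
yw=lambda l,r:np.degrees(np.arctan2(-(l-r)[0],(l-r)[1]))
a=srt(t);k=srt(d)
print("tile yaw near/far",yw(a[0],a[1]),yw(a[2],a[3]),"deck near/far",yw(k[0],k[1]),yw(k[2],k[3]))
e=np.array([np.cos(np.radians(10.6)),np.sin(np.radians(10.6))])
print("centre from deck front edge x",(t.mean(0)[:2]-(k[0]+k[1])[:2]/2)@e, "pad depth",np.linalg.norm(a[0]-a[2]))
E
```

```text
[[310.0, 16.0], [305.0, 108.0], [206.0, 108.0], [202.0, 16.0]] [[0.7037, -0.0651], [0.6268, -0.0789], [0.6092, 0.015], [0.6862, 0.029]]
[[150.0, 11.0], [353.0, 13.0], [343.0, 126.0], [160.0, 125.0]] [[0.6846, 0.0799], [0.7174, -0.1052], [0.6169, -0.1236], [0.5832, 0.0617]]
tile yaw near/far 10.590845863390548 10.53711669781796 deck near/far 10.296497148133252 10.039386734100738
centre from deck front edge x 0.056560277868656916 pad depth 0.07828584624855763
```

View pics/c25.png

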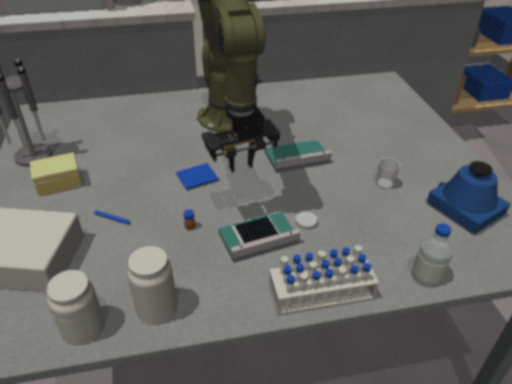

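```bash
python3 - <<'E'
from h import *
im=cv2.imread("pics/w25.png"); c=cam("wrist")
# vertical profiles near the far end: mat column vs tile column
for col in (175,240,280,335): print(col,[tuple(im[r,col]) for r in range(0,18)] and [int(im[r,col].mean()) for r in range(0,20)],[int(im[r,col,1])-int(im[r,col,2]) for r in range(0,20)])
for col in (180,240,330): print("front",col,[int(im[r,col].mean()) for r in range(105,135)])
e=np.array([.983,.183,0])
for u,z in (((256,10.5),.026),((256,12),.02),((256,115),.026),((256,126),.02),((256,129.5),.02)): print(u,z,((plane(c,u,z)-[.5985,-.0335,0])@e).round(4))
E
```

```text
175 [254, 255, 255, 62, 84, 89, 90, 88, 91, 95, 88, 94, 170, 163, 161, 161, 160, 160, 160, 160] [0, 0, 0, -5, -2, -3, 0, -3, -3, -5, -8, 20, 114, 103, 100, 99, 100, 100, 100, 102]
240 [254, 255, 255, 137, 80, 90, 95, 91, 86, 96, 238, 255, 255, 255, 255, 196, 37, 57, 64, 62] [0, 0, 0, 1, -3, -2, -2, -1, -4, -1, 5, 0, 0, 0, 0, 8, 3, 4, 4, 3]
280 [254, 255, 255, 255, 65, 88, 91, 92, 85, 98, 239, 255, 255, 255, 255, 200, 43, 63, 67, 67] [0, 0, 0, 0, -4, -1, -1, -2, -4, 0, 6, 0, 0, 0, 0, 9, 4, 4, 4, 5]
335 [254, 254, 255, 255, 64, 85, 92, 92, 94, 95, 94, 89, 100, 188, 176, 171, 171, 173, 173, 173] [0, 1, 0, 0, -2, -2, -1, -3, -5, -4, -3, -7, 21, 117, 105, 102, 99, 99, 101, 100]
front 180 [184, 183, 184, 182, 182, 183, 182, 181, 182, 181, 181, 181, 183, 182, 181, 183, 181, 180, 181, 178, 182, 248, 255, 255, 229, 214, 214, 213, 217, 239]
front 240 [63, 61, 53, 63, 216, 255, 255, 254, 255, 255, 214, 165, 194, 193, 193, 192, 192, 190, 190, 190, 187, 227, 255, 255, 255, 214, 220, 223, 211, 117]
front 330 [200, 201, 201, 200, 200, 199, 199, 201, 199, 200, 200, 199, 201, 200, 200, 199, 200, 199, 200, 199, 197, 200, 251, 255, 255, 249, 218, 222, 219, 231]
(256, 10.5) 0.026 0.1041
(256, 12) 0.02 0.1045
(256, 115) 0.026 0.0126
(256, 126) 0.02 0.0015
(256, 129.5) 0.02 -0.002
```

The tile's far edge (0.1041–0.1045) coincides with the stop foot (0.1042), its yaw matches within ~0.5°, and the front gap is 14.4 mm (15 expected). The bystanders are at their original pixels. Handing in.

```bash
python3 -c "
from bench import ctrl
print(ctrl.get_state()['time'],ctrl.close_job())"
```

```text
the job is handed in; nothing more can be done
21.925 None
```

The tile lies flat on the farther deck, black side up and home against the back stop. The robot has let go and is clear of everything. I handed it in at 21.9 s; the system gave no verdict.

**What I did:**
- I slid the tile square against the deck's front face with two spread fingertips, then raised its near edge by friction and tipped it over on to the deck.
- I then pushed it home to the stop with about 10 N and backed away.
- On the first lift, the fingertips crept up on to the rim's edge at about 36° and jammed, so I lowered the tile gently and redid the lift with the tips deeper.

**Last checks:**

| Check | Measured | Wanted |
|---|---|---|
| Far edge against stop foot | coincide within 0.5 mm in the wrist picture | within 3 mm |
| Front gap to the deck edge | 14.4 mm | 15 mm |
| Angle between tile and deck | about 0.2–0.6° (0.003–0.010 rad) | below 0.06 rad |
| Sideways offset | about 3 mm | within 42 mm |

In the final scene picture, the dish, vial, beaker and marker were at their starting pixels.

**Doubts and disagreements:**
- **Force:** readings taken at the end of moves were higher than I intended. The highest was about 20 N, at the jam in the first lift, and there was about 17 N when the tips touched the black pad's edge near 70°. I have no readings from within the moves, so I can't rule out a higher peak against the 25 N limit.
- **Centre position:** a reading from the green mat's front edge put the tile's centre at only 56.6 mm, below the 58 mm needed. That edge is 2–3 mm behind the deck's real front edge, so I trusted the contact at the stop and the front gap instead.
- **Deck position:** the cameras disagreed by up to about 8 mm at first on where the deck's front edge was, so I relied on touch there.

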